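Close the burr chamber and lock the ring

ROBOT

A 7-joint arm with a two-finger parallel gripper is mounted at the origin on the work surface. World frame = base frame: x ahead of the robot, y to its left, z up, the work surface at z = 0. Lengths are in m, angles in rad, forces in N, time in s.
With the tool pointing down it reaches from about 0.425 to 0.925 m from the base axis. Payload 6.8 kg.
Tool frame: the origin (TCP) lies at the very end of the fingers, on their centre line; the grasp point (between the pads) lies 19 mm behind it (r.grip_depth is the distance from the TCP to the grasp point, in m); z points along the fingers, y is the direction in which the jaws open and shut (so a half turn about z gives the same grasp; the last joint's range is limited). The gripper opens to 85 mm and grips with 20 to 120 N. Pads are 22 mm wide; open, the fingers measure 114 mm over their backs; the gripper's body (76 mm by 85 mm) begins 54 mm behind the grasp point. The pads swing forward as they close: fully open they stand 13 mm farther back than shut.
Start: joints at [1.155, 0.477, 0.022, 1.555, -0.011, 1.109, -0.083], TCP at [0.205, -0.643, 0.231] pointing down, gripper open.
Joint ranges: [-2.96, 2.96], [-0.34, 2.1], [-1.41, 1.46], [0.24, 2.44], [-1.37, 4.51], [0.17, 1.92], [-2.96, 2.96]. Speed limits (rad/s): [2.39, 2.39, 3.14, 3.14, 3.14, 3.14, 3.14].

INTERFACE

Orientations are given as a rotation vector (axis times angle).
In Python, from bench import status, eyes, workorder, spotter, r gives the robot as it stands.
- The arm moves only by the tool drive_tool, never from a script. Its argument "commands" is a list of rows, each an object of numbers: "rx", "ry", "rz": the turn, a rotation vector about the world's x, y, z normalised to -1 to 1, where 1 is 8 degrees; "tx", "ty", "tz": the shift along the world's x, y, z normalised to -1 to 1, where 1 is 20 mm; "grip": the closure, from -1 (fully open) to 1 (shut). A call has 1 to 10 rows; each row shifts and turns the commanded pose from where the row before left it; what a row does not reach is not made up. A row lasts 1/8 s, in which the tool goes at most 62.5 mm and 10.7 degrees, less where a joint would pass 70% of its speed; a pose out of reach is approached as far as the arm can. A call with a number of a shift or a turn outside -1 to 1 is refused whole. A call with a gripper value outside its range is refused whole. The fingers move at their own pace and stop on an object; "grip_force" is the grip in N (left out, the last holds). Time passes only in rows, so rows that do not move let the fingers close. It gives the time, the measured TCP pose, the force and the opening at its end, in the units of the state.
- status.get_obs(): the state, without advancing time (a new reading comes with each control period).
- eyes.grab_frame(name): name is "scene" or "top" or "wrist"; returns a dict with "frame" (420x560x3 uint8, blue, green, red), "range_z" (420x560 float32, m along the optical axis (not along the pixel's ray), 0 where there is no reading), "fx", "fy", "cx", "cy" (pixels), "T" (4x4, takes a point from camera to world coordinates); the wrist camera has in their place "T_tool_cam" (4x4, takes a point from camera to tool coordinates, whose origin is the TCP and whose axes are the flange's). Camera axes: x right, y down, z forward; pixel columns grow to the right and rows downward; lengths in m; the calibration is good to about 2 mm. The wrist camera is an equidistant fisheye: a pixel r from the principal point sees the ray r / f radians off the axis. A picture is of the moment at which its call begins: read the wrist's pose just before it.
- workorder.hand_in(): hands the job in, once; it reports no verdict.
Trained networks look in the newest picture that a camera, given by its name, has taken for a name from the list of things; names that differ only in an ending like _2 or _b are one class to them, and where a whole thing is asked for, a point or a joint stands for the part that bears it (a point fixed in the world has none). Each returns a list of dicts, best first, with "confidence" (0 to 1); they miss things now and then, are a little off and sometimes report something else, mostly with a low value. They report only what shows in the picture. A call takes as long as a camera call.
- spotter.boxes_of(camera, target): "position" ([column, row] as shares, 0 to 1, of the picture: columns of its width, rows of its height, amid what is visible of it).
- spotter.masks_of(camera, target): "mask" (420x560 bool, what is visible of it) and "position" ([column, row] as shares, 0 to 1, of the picture: columns of its width, rows of its height, amid what is visible of it).
The state is a dict: "clock": time; "joints": joint angles; "qvel": joint speeds; "tau": joint torques, N m; "tcp_pos": TCP position; "orientation": TCP orientation; "contact_force": force on the tool from outside, world axes, zero at the start; "moment": the same for the moment, N m; "grip_width": finger opening in m.
Only numpy, scipy, OpenCV 4.12 (cv2) and the standard library are available. Lean on these libraries where they do the work, as an engineer would, in place of code of your own. Each camera call takes 0.05 s, during which the arm holds its last target.

TASK

The grinder has been cleaned and its closing ring is only loosely on. Screw the notched ring clockwise until you feel it seat, then turn it a little further the same way to bring the next notch in line with the locking bolt: the notch before would leave it loose, and going on beyond the next one would crush the spring. Push the bolt fully home into that notch and let go, leaving the other things on the table where they stand.

Things in the scene. Friction and masses are not known exactly. Their poses are not given: they have to be found in the camera images.
- grinder: Fixed coffee grinder: white slanted barrel on a black foot (225 x 150 mm, 28 mm high), about 280 mm tall. Origin under the middle of the foot, on the table; its front is -x (dosing cup; the barrel leans that way, 30 degrees from vertical), z up.
- deck (a point): Centre of the deck, the barrel's flat dark top face, 124 mm across, 215 mm above the table. z points out of the deck along the ring's axis, 30 degrees from vertical; y points, level, from the axis to the locking bolt; x points up the slope. The bolt's guide block stands on the deck at +y, 48 to 66 mm from the axis, 30 mm wide, 20 mm high.
- ring_grip (a point): Castellated aluminium closing ring on the deck, turning about the deck's z; clockwise seen from outside tightens. This point: on the axis in the middle of its round knurled grip (58 mm across, 20 to 60 mm above the deck), 44 mm above the deck; z along the axis away from the deck; x points to the middle of one notch. Turns with about 0.2 Nm and stays where it is left.
- ring_notch (a point): One of the six like notches in the ring's flange, 60 degrees apart, 13 mm wide, cut from the rim (44 mm from the axis) in to 34 mm from the axis. The flange lies 6 to 20 mm above the deck. This point: middle of the notch, 40 mm from the axis, at the flange's top; axes as ring_grip.
- carrier_top (a point): Burr carrier, the dark disc down the ring's throat, on the axis 30 mm above the deck while free. The ring meets it (seats) at an unknown angle, 0.7 to 2.7 rad on from the start. From there the ring takes 1 Nm to turn, pushes back with 0.4 to 0.7 Nm when held still, springs back 0.04 rad when let go, and sinks the carrier 1 mm per further radian (back up if turned back).
- bolt_knob (a point): Upright steel knob of the locking bolt, 14 mm across, 8 to 52 mm above the deck, 84 mm from the ring's axis while the bolt is out (74 mm when home). This point: on its centre line, 40 mm above the deck; axes as the deck's. The bolt slides towards the ring's axis (-y of the deck) with about 3 N and stays where it is left.
- bolt_nose (a point): Tip of the bolt's round-nosed steel rod, 9 mm across, 13 mm above the deck, 46 mm from the axis while out and 36 mm when home. It runs against the ring's teeth unless a notch is in line with it to within about 2 mm (3 degrees).
- bolt (a joint): How far the bolt has been pushed in towards the ring's axis: 0 m out, 0.010 m fully home.
- bowl_a: Bystander: plum-coloured ceramic cupping bowl, 94 mm across, 58 mm high, origin under its middle.
- bowl_b: Bystander: the same kind of bowl, on the grinder's other side, origin under its middle.
- hopper: Bystander: the grinder's clear plastic bean hopper, taken off, 112 mm across, 130 mm high, origin under its middle.
- brush: Bystander: cleaning brush lying flat, about 145 mm long, origin under its middle.

How it is judged:
By the outcome, as a careful person would: the job done as asked, in the order asked, and still so for the second after the job is handed in, with the robot touching nothing.
It also fails if it takes over 72 s, if anything falls off the work surface, if the arm or the gripper's body presses on something with over 40 N, if the wrist force passes 120 N, or if a joint passes its speed limit or range.

## Working session

There is one attempt and no reset: what is moved stays moved. The work goes in short steps, Python scripts to look and compute and a tool call to move; the robot and the scene stay as the last step left them, time stands still between calls to the robot, and variables do not carry over. Pictures are saved under pics/ and viewed, and the job is handed in when it is done.

Besides the shell and the picture viewer there is one more tool, called by a JSON object that holds its "fn" and its "kwargs". drive_tool: Moves the arm, as the interface text tells. Scaled input: -1 to 1 covers 20 mm each way for a shift and 8 degrees each way for a turn. Its arguments: {"type":"object","properties":{"commands":{"type":"array","items":{"type":"object","properties":{"rx":{"type":"number"},"ry":{"type":"number"},"rz":{"type":"number"},"tx":{"type":"number"},"ty":{"type":"number"},"tz":{"type":"number"},"grip":{"type":"number"}}}},"grip_force":{"type":"number"}},"required":["commands"]}

```bash
ls; mkdir -p pics; python3 - <<'E'
from bench import status, eyes, workorder, spotter, r
import cv2,numpy as np
print(status.get_obs()); print(r.grip_depth)
for n in ["scene","top","wrist"]:
    f=eyes.grab_frame(n); cv2.imwrite(f"pics/{n}0.png",f["frame"])
    np.savez(f"pics/{n}0.npz",**f)
    print(n,f["fx"],f["cx"],f["cy"],f.get("T",f.get("T_tool_cam")))
    if n!="wrist":
      for t in ["grinder","ring_grip","ring_notch","bolt_knob","bolt_nose","carrier_top"]:
        print(t,[(np.round(np.array(d["position"])*[560,420],1),round(d["confidence"],2)) for d in spotter.boxes_of(n,t)])
E
```

```text
pics
{'clock': 0.0, 'joints': array([ 1.15490668,  0.47779716,  0.02235954,  1.55641431, -0.01150113,
        1.10929887, -0.08312533]), 'qvel': array([-6.36013507e-04, -4.36210640e-05,  1.46915450e-03, -1.00277752e-03,
       -1.48591410e-04, -9.57221046e-04, -1.44749938e-03]), 'tau': array([ 3.35877839e-04, -5.96450329e+01,  1.60794508e+00, -2.81191635e+01,
        1.24578891e-02,  9.35326709e-03,  2.81398917e-05]), 'tcp_pos': array([ 0.20429607, -0.64274124,  0.23034375]), 'orientation': array([-3.10274850e+00, -4.81268540e-01,  6.47395112e-04]), 'contact_force': array([ 0.19421925,  0.20882031, -0.31141439]), 'moment': array([ 0.01095354,  0.02442583, -0.02330145]), 'grip_width': 0.08539312645798189}
0.0187
scene 504.8981165683011 280.0997253521377 211.64617471182967 [[-0.61400264  0.64066469 -0.46103094  1.11118572]
 [ 0.78928802  0.50207876 -0.35347042  0.38941689]
 [ 0.00501782 -0.58091797 -0.81394664  1.20858872]
 [ 0.          0.          0.          1.        ]]
grinder [(array([243.1, 216.5]), 0.85)]
ring_grip [(array([257.4, 186.3]), 0.76)]
ring_notch [(array([257.6, 182.
[... 315 characters left out ...]
4  -0.02382578]
 [ 0.00216075 -0.05880005 -0.99826744  1.40366289]
 [ 0.          0.          0.          1.        ]]
grinder [(array([322.9, 196.3]), 0.56)]
ring_grip [(array([320.5, 201.7]), 0.79)]
ring_notch [(array([320., 203.]), 0.98)]
bolt_knob [(array([298.6, 176.6]), 0.47)]
bolt_nose [(array([295.7, 177.5]), 0.64)]
carrier_top [(array([314.3, 203.7]), 0.66)]
wrist 325.19226210127806 274.77557025833784 213.9640820741585 [[ 9.33868841e-05 -9.52750627e-01 -3.03753575e-01  7.73186222e-02]
 [ 9.99998456e-01  6.22068970e-04 -1.64373328e-03  1.02481424e-03]
 [ 1.75502359e-03 -3.03752952e-01  9.52749213e-01 -1.43567867e-01]
 [ 0.00000000e+00  0.00000000e+00  0.00000000e+00  1.00000000e+00]]
```

View pics/scene0.png

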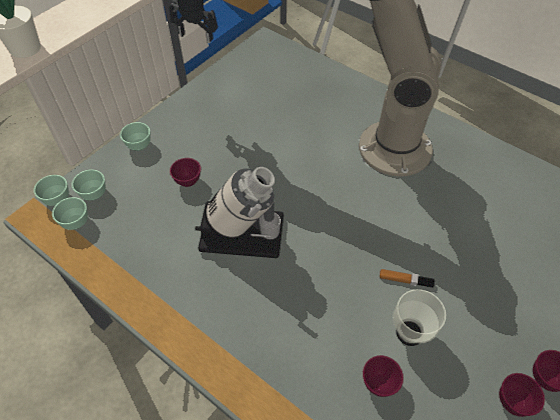

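View pics/top0.png

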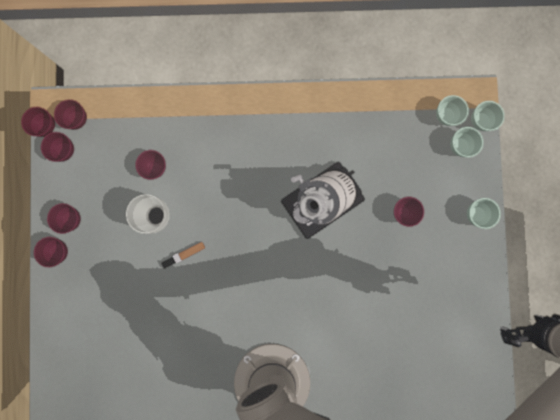

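```bash
python3 - <<'E'
import cv2,numpy as np
f=cv2.imread("pics/top0.png"); c=f[140:260,250:390]; cv2.imwrite("pics/top0c.png",cv2.resize(c,None,fx=5,fy=5,interpolation=cv2.INTER_CUBIC))
f=cv2.imread("pics/scene0.png"); c=f[140:260,190:330]; cv2.imwrite("pics/scene0c.png",cv2.resize(c,None,fx=5,fy=5,interpolation=cv2.INTER_CUBIC))
E
```

```text
(no output)
```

View pics/top0c.png

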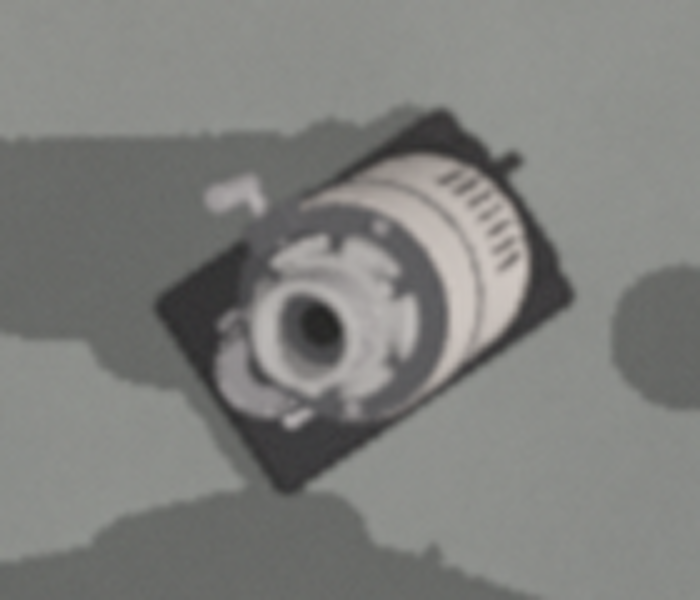

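View pics/scene0c.png

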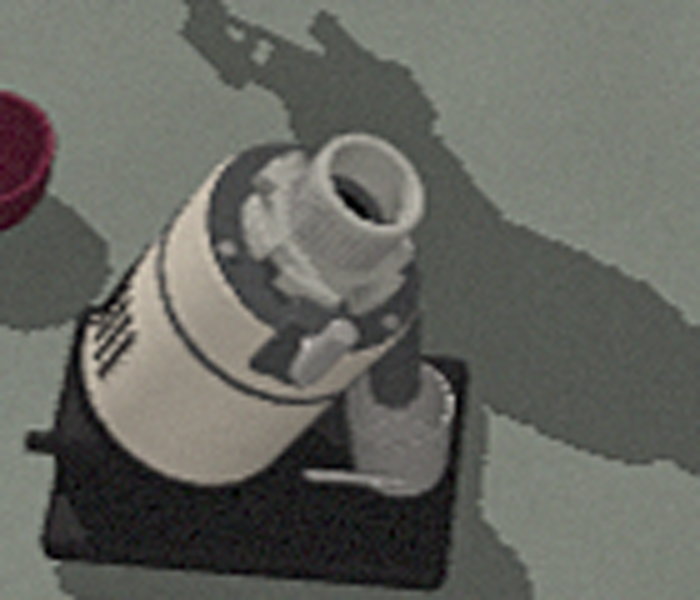

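```bash
cat > h.py <<'E'
import numpy as np,cv2
from scipy.optimize import least_squares
from scipy.spatial.transform import Rotation as R
def cloud(f,u0,u1,v0,v1):
    v,u=np.mgrid[v0:v1,u0:u1]; z=f["range_z"][v0:v1,u0:u1]
    p=np.stack([(u-f["cx"])/f["fx"]*z,(v-f["cy"])/f["fy"]*z,z],-1).reshape(-1,3)
    p=p[p[:,2]>0]; T=f["T"]; return p@T[:3,:3].T+T[:3,3]
def deckframe(x,y,yaw):
    gx=np.array([np.cos(yaw),np.sin(yaw),0]);gy=np.array([-np.sin(yaw),np.cos(yaw),0]);k=np.array([0,0,1.])
    Z=-.5*gx+np.sqrt(.75)*k; X=np.sqrt(.75)*gx+.5*k
    return np.stack([X,gy,Z],1),np.array([x,y,.215])
E
python3 - <<'E'
from h import *
from bench import r
print([a for a in dir(r) if a[0]!='_'])
P=[]
F={n:np.load(f"pics/{n}0.npz") for n in("top","scene")}
P={'top':cloud(F['top'],250,390,140,260),'scene':cloud(F['scene'],190,330,140,260)}
def sd_cyl(rad,h,R0,z0,z1):
    dr=rad-R0; dz=np.maximum(z0-h,h-z1)
    return np.minimum(np.maximum(dr,dz),0)+np.hypot(np.maximum(dr,0),np.maximum(dz,0))
def res(p,pts,full=False):
    A,o=deckframe(*p[:3]); q=(pts-o-np.array([0,0,p[3] if len(p)>3 else 0]))@A
    rad=np.hypot(q[:,0],q[:,1]);h=q[:,2]
    d=np.stack([sd_cyl(rad,h,.062,-.15,0),sd_cyl(rad,h,.044,.006,.02),sd_cyl(rad,h,.029,.02,.06)])
    s=d[np.argmin(np.abs(d),0),np.arange(len(h))]; s=d.min(0)
    k=(rad<.075)&(h>-.1)&(h<.07)&~((rad<.024)&(h>0.0))
    s=np.where(k,s,.006)
    return np.clip(s,-.006,.006)
for names in (['top'],['scene'],['top','scene']):
    pts=np.concatenate([P[n] for n in names])
    pts=pts[(pts[:,2]>.12)]
    best=None
    for x0 in np.arange(.42,.52,.02):
        for y0 in np.arange(-.15,-.06,.02):
            s=least_squares(res,[x0,y0,np.radians(-56),0],args=(pts,),loss='soft_l1',f_scale=.002,diff_step=1e-4,x_scale=[.01,.01,.05,.01])
            if best is None or s.cost<best.cost: best=s
    print(names,best.x,np.degrees(best.x[2]),best.cost,np.median(np.abs(best.fun)),len(pts))
E
```

```text
['Unreachable', 'grip_depth']
['top'] [ 5.35507909e-01 -1.38375850e-01 -1.00906302e+00 -8.37974680e-04] -57.81505243438903 0.0066926389343257555 0.0014074469762653493 2309
['scene'] [ 0.53541911 -0.13755272 -1.01856052  0.00172176] -58.35921888388376 0.008815939777165126 0.0015063923102525871 3090
['top', 'scene'] [ 5.35768978e-01 -1.37822637e-01 -1.01356334e+00  3.51019444e-04] -58.07290186433413 0.01620293904295484 0.001636989581892137 5399
```

```bash
cat >> h.py <<'E'
def project(f,p):
    T=f["T"]; q=(p-T[:3,3])@T[:3,:3]; return q[...,0]/q[...,2]*f["fx"]+f["cx"],q[...,1]/q[...,2]*f["fy"]+f["cy"]
def polar(f,A,o,h=.02,n=360):
    th=np.radians(np.arange(0,360,.5)); rr=np.arange(.025,.1,.00025)
    t,rg=np.meshgrid(th,rr); q=np.stack([rg*np.cos(t),rg*np.sin(t),np.full_like(t,h)],-1)
    u,v=project(f,q@A.T+o); return cv2.remap(f["frame"],u.astype(np.float32),v.astype(np.float32),cv2.INTER_CUBIC)
E
python3 - <<'E'
from h import *
A,o=deckframe(.5358,-.1378,-1.0136)
print(A,o)
for n in("top","scene"):
    f=dict(np.load(f"pics/{n}0.npz"))
    im=polar(f,A,o); cv2.imwrite(f"pics/pol_{n}.png",im)
    s=f["frame"].copy()
    s=cv2.resize(s,None,fx=5,fy=5,interpolation=cv2.INTER_CUBIC)
    for rad,h,c in((.062,0,(0,0,255)),(.044,.02,(0,255,0)),(.029,.06,(255,0,0)),(.029,.02,(255,0,255))):
        t=np.radians(np.arange(0,360,3)); u,v=project(f,np.stack([rad*np.cos(t),rad*np.sin(t),0*t+h],-1)@A.T+o)
        cv2.polylines(s,[np.stack([u*5+2,v*5+2],-1).astype(int)],True,c,1)
    for h in(.008,.052):
        u,v=project(f,np.array([0,.084,h])@A.T+o); cv2.circle(s,(int(u*5+2),int(v*5+2)),4,(0,255,255),-1)
    a,b=(250,140) if n=="top" else (190,140)
    cv2.imwrite(f"pics/ov_{n}.png",s[b*5:b*5+600,a*5:a*5+700])
E
```

```text
[[ 0.45796176  0.84874105 -0.26440434]
 [-0.73503131  0.52880869  0.42437053]
 [ 0.5         0.          0.8660254 ]] [ 0.5358 -0.1378  0.215 ]
```

View pics/ov_top.png

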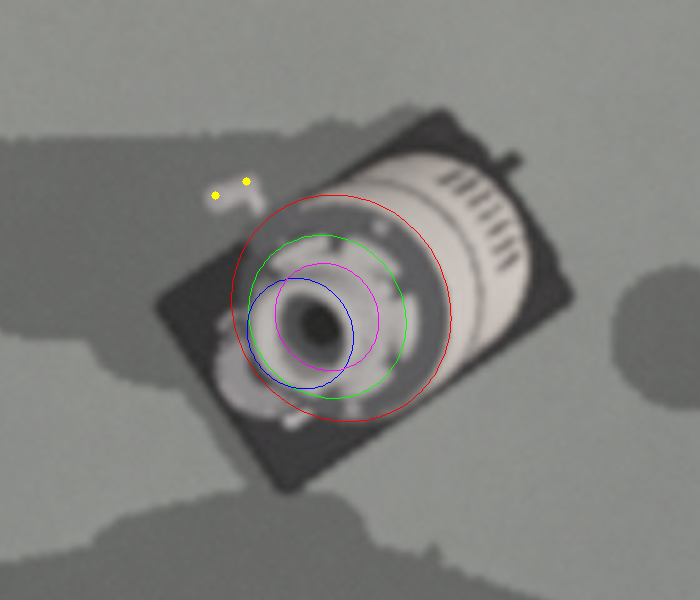

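View pics/ov_scene.png

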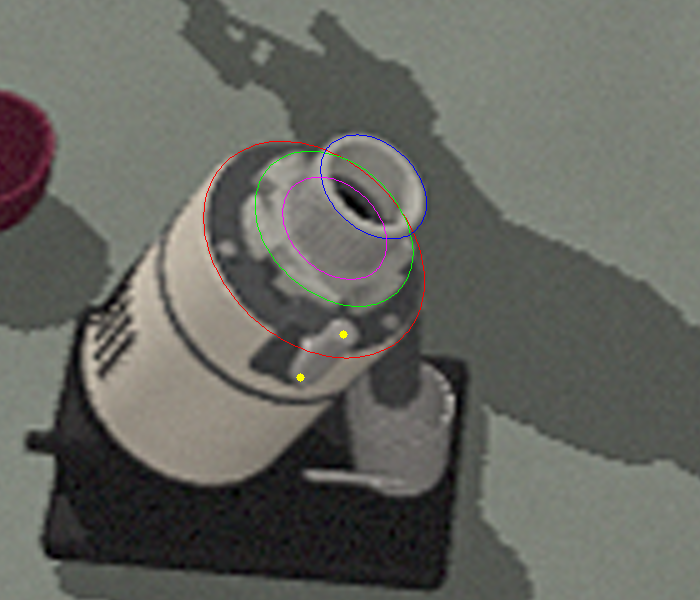

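View pics/pol_top.png

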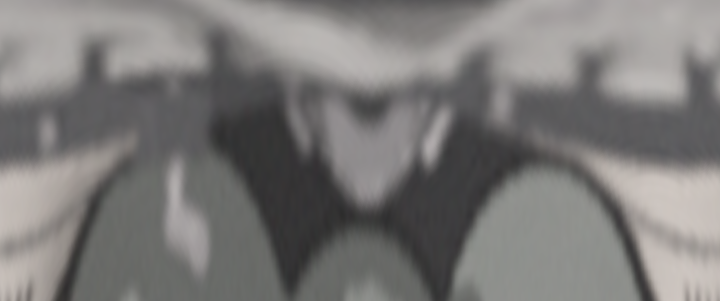

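View pics/pol_scene.png

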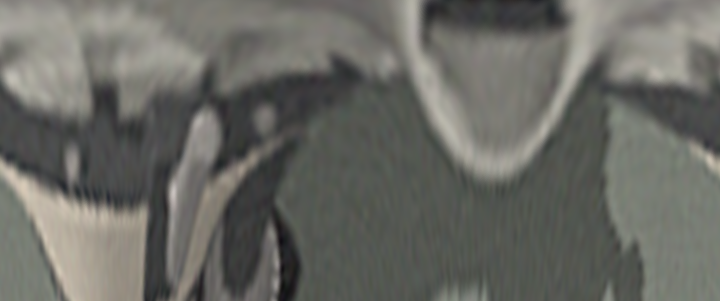

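```bash
cat >> h.py <<'E'
def toolR(A,ang):
    """tool z=-deckZ, tool x at angle ang (rad) in the deck frame"""
    x=A[:,0]*np.cos(ang)+A[:,1]*np.sin(ang); z=-A[:,2]; return np.stack([x,np.cross(z,x),z],1)
def plan(p1,R1,n=None,p0=None,R0=None):
    from bench import status
    s=status.get_obs()
    p0=s["tcp_pos"] if p0 is None else p0; R0=R.from_rotvec(s["orientation"]) if R0 is None else R0
    dp=(np.array(p1)-p0)/.02; w=(R.from_matrix(R1)*R0.inv()).as_rotvec()/np.radians(8)
    m=int(np.ceil(max(abs(dp).max(),abs(w).max())*1.02)); n=n or max(m,1)
    print("total t(20mm)",np.round(dp,3),"w(8deg)",np.round(w,3),"n",n,"per row t",np.round(dp/n,3),"w",np.round(w/n,3))
E
python3 - <<'E'
from h import *
A,o=deckframe(.5358,-.1378,-1.0136)
for a in range(0,360,30):
    Rt=toolR(A,np.radians(a)); print(a,np.degrees(np.arctan2(Rt[1,0],Rt[0,0])))
plan(o+A[:,2]*.14,toolR(A,np.radians(135)))
E
```

```text
0 -58.07500211446025
30 -24.384934588480462
60 5.359946708461765
90 31.92499788553976
120 58.490049062617736
150 88.23493035955997
180 121.92499788553974
210 155.61506541151954
240 -174.64005329153827
270 -148.07500211446026
300 -121.50995093738224
330 -91.76506964044006
total t(20mm) [14.714 28.244  5.247] w(8deg) [-3.917 -0.156  7.235] n 29 per row t [0.507 0.974 0.181] w [-0.135 -0.005  0.249]
```

{"fn": "drive_tool", "kwargs": {"commands": [{"tx": 0.507, "ty": 0.974, "tz": 0.181, "rx": -0.135, "ry": -0.005, "rz": 0.249}, {"tx": 0.507, "ty": 0.974, "tz": 0.181, "rx": -0.135, "ry": -0.005, "rz": 0.249}, {"tx": 0.507, "ty": 0.974, "tz": 0.181, "rx": -0.135, "ry": -0.005, "rz": 0.249}, {"tx": 0.507, "ty": 0.974, "tz": 0.181, "rx": -0.135, "ry": -0.005, "rz": 0.249}, {"tx": 0.507, "ty": 0.974, "tz": 0.181, "rx": -0.135, "ry": -0.005, "rz": 0.249}, {"tx": 0.507, "ty": 0.974, "tz": 0.181, "rx": -0.135, "ry": -0.005, "rz": 0.249}, {"tx": 0.507, "ty": 0.974, "tz": 0.181, "rx": -0.135, "ry": -0.005, "rz": 0.249}, {"tx": 0.507, "ty": 0.974, "tz": 0.181, "rx": -0.135, "ry": -0.005, "rz": 0.249}, {"tx": 0.507, "ty": 0.974, "tz": 0.181, "rx": -0.135, "ry": -0.005, "rz": 0.249}, {"tx": 0.507, "ty": 0.974, "tz": 0.181, "rx": -0.135, "ry": -0.005, "rz": 0.249}]}}

```text
validation failed for argument at $.co...
```

{"fn": "drive_tool", "kwargs": {"commands": [{"tx": 0.507, "ty": 0.974, "tz": 0.181, "rx": -0.135, "ry": -0.005, "rz": 0.249}, {"tx": 0.507, "ty": 0.974, "tz": 0.181, "rx": -0.135, "ry": -0.005, "rz": 0.249}, {"tx": 0.507, "ty": 0.974, "tz": 0.181, "rx": -0.135, "ry": -0.005, "rz": 0.249}, {"tx": 0.507, "ty": 0.974, "tz": 0.181, "rx": -0.135, "ry": -0.005, "rz": 0.249}, {"tx": 0.507, "ty": 0.974, "tz": 0.181, "rx": -0.135, "ry": -0.005, "rz": 0.249}, {"tx": 0.507, "ty": 0.974, "tz": 0.181, "rx": -0.135, "ry": -0.005, "rz": 0.249}, {"tx": 0.507, "ty": 0.974, "tz": 0.181, "rx": -0.135, "ry": -0.005, "rz": 0.249}, {"tx": 0.507, "ty": 0.974, "tz": 0.181, "rx": -0.135, "ry": -0.005, "rz": 0.249}, {"tx": 0.507, "ty": 0.974, "tz": 0.181, "rx": -0.135, "ry": -0.005, "rz": 0.249}, {"tx": 0.507, "ty": 0.974, "tz": 0.181, "rx": -0.135, "ry": -0.005, "rz": 0.249}]}}

```text
validation failed for argument at $.co...
```

```bash
python3 - <<'E'
from h import *
from bench import status
print(status.get_obs())
A,o=deckframe(.5358,-.1378,-1.0136)
plan(o+A[:,2]*.14,toolR(A,np.radians(135)))
E
```

```text
{'clock': 0.75, 'joints': array([ 1.15489748,  0.47700193,  0.02240928,  1.55541966, -0.01150752,
        1.10933437, -0.08312273]), 'qvel': array([-1.61967438e-03, -1.63649746e-03, -9.23152813e-04, -5.18688365e-04,
       -4.92536517e-04,  9.14648400e-07, -6.12958361e-04]), 'tau': array([-2.67247951e-04, -5.96221554e+01,  1.60650585e+00, -2.81516862e+01,
        1.25682569e-02,  1.44242076e-03, -3.96230053e-05]), 'tcp_pos': array([ 0.20449866, -0.64327148,  0.23129847]), 'orientation': array([-3.10443818e+00, -4.81490903e-01, -1.14123909e-05]), 'contact_force': array([ 0.98395601, -0.49834404,  0.20643445]), 'moment': array([-0.0097248 , -0.00363153,  0.01289297]), 'grip_width': 0.08513481265113251}
total t(20mm) [14.714 28.244  5.247] w(8deg) [-3.917 -0.156  7.235] n 29 per row t [0.507 0.974 0.181] w [-0.135 -0.005  0.249]
```

{"fn": "drive_tool", "kwargs": {"commands": [{"tx": 0.5, "ty": 0.97, "tz": 0.2, "rx": -0.13, "ry": 0, "rz": 0.25, "grip": -1}]}}

```text
clock: 0.88
tcp_pos: [0.213, -0.6249, 0.2348]
orientation: [3.078, 0.529, -0.006]
contact_force: [0.4, -0.3, 1.2]
grip_width: 0.0854
```

{"fn": "drive_tool", "kwargs": {"commands": [{"tx": 0.5, "ty": 0.97, "tz": 0.2, "rx": -0.13, "rz": 0.25}]}}

```text
validation failed for argument at $.co...
```

{"fn": "drive_tool", "kwargs": {"commands": [{"tx": 0.51, "ty": 0.97, "tz": 0.18, "rx": -0.14, "ry": 0, "rz": 0.25, "grip": -1}, {"tx": 0.51, "ty": 0.97, "tz": 0.18, "rx": -0.14, "ry": 0, "rz": 0.25, "grip": -1}, {"tx": 0.51, "ty": 0.97, "tz": 0.18, "rx": -0.14, "ry": 0, "rz": 0.25, "grip": -1}, {"tx": 0.51, "ty": 0.97, "tz": 0.18, "rx": -0.14, "ry": 0, "rz": 0.25, "grip": -1}, {"tx": 0.51, "ty": 0.97, "tz": 0.18, "rx": -0.14, "ry": 0, "rz": 0.25, "grip": -1}, {"tx": 0.51, "ty": 0.97, "tz": 0.18, "rx": -0.14, "ry": 0, "rz": 0.25, "grip": -1}, {"tx": 0.51, "ty": 0.97, "tz": 0.18, "rx": -0.14, "ry": 0, "rz": 0.25, "grip": -1}, {"tx": 0.51, "ty": 0.97, "tz": 0.18, "rx": -0.14, "ry": 0, "rz": 0.25, "grip": -1}, {"tx": 0.51, "ty": 0.97, "tz": 0.18, "rx": -0.14, "ry": 0, "rz": 0.25, "grip": -1}, {"tx": 0.51, "ty": 0.97, "tz": 0.18, "rx": -0.14, "ry": 0, "rz": 0.25, "grip": -1}]}}

```text
clock: 2.12
tcp_pos: [0.3172, -0.4286, 0.2716]
orientation: [2.755, 0.999, -0.048]
contact_force: [-0.5, 0.8, 0.4]
grip_width: 0.0855
```

{"fn": "drive_tool", "kwargs": {"commands": [{"tx": 0.51, "ty": 0.97, "tz": 0.18, "rx": -0.14, "ry": 0, "rz": 0.25, "grip": -1}, {"tx": 0.51, "ty": 0.97, "tz": 0.18, "rx": -0.14, "ry": 0, "rz": 0.25, "grip": -1}, {"tx": 0.51, "ty": 0.97, "tz": 0.18, "rx": -0.14, "ry": 0, "rz": 0.25, "grip": -1}, {"tx": 0.51, "ty": 0.97, "tz": 0.18, "rx": -0.14, "ry": 0, "rz": 0.25, "grip": -1}, {"tx": 0.51, "ty": 0.97, "tz": 0.18, "rx": -0.14, "ry": 0, "rz": 0.25, "grip": -1}, {"tx": 0.51, "ty": 0.97, "tz": 0.18, "rx": -0.14, "ry": 0, "rz": 0.25, "grip": -1}, {"tx": 0.51, "ty": 0.97, "tz": 0.18, "rx": -0.14, "ry": 0, "rz": 0.25, "grip": -1}, {"tx": 0.51, "ty": 0.97, "tz": 0.18, "rx": -0.14, "ry": 0, "rz": 0.25, "grip": -1}, {"tx": 0.51, "ty": 0.97, "tz": 0.18, "rx": -0.14, "ry": 0, "rz": 0.25, "grip": -1}, {"tx": 0.51, "ty": 0.97, "tz": 0.18, "rx": -0.14, "ry": 0, "rz": 0.25, "grip": -1}]}}

```text
clock: 3.38
tcp_pos: [0.4192, -0.2346, 0.3076]
orientation: [2.372, 1.379, -0.086]
contact_force: [0.3, -0.6, -0.3]
grip_width: 0.0855
```

```bash
python3 - <<'E'
from h import *
from bench import status
s=status.get_obs();print(s["clock"],s["joints"],s["tcp_pos"])
A,o=deckframe(.5358,-.1378,-1.0136)
plan(o+A[:,2]*.14,toolR(A,np.radians(135)))
E
```

```text
3.375 [ 0.58148556 -0.03855416 -0.42112049  2.09146765  0.4172107   0.91802452
 -0.58638965] [ 0.41920099 -0.23458434  0.30757944]
total t(20mm) [3.979 7.81  1.433] w(8deg) [-0.935 -0.095  1.992] n 8 per row t [0.497 0.976 0.179] w [-0.117 -0.012  0.249]
```

{"fn": "drive_tool", "kwargs": {"commands": [{"tx": 0.5, "ty": 0.98, "tz": 0.18, "rx": -0.12, "ry": -0.01, "rz": 0.25, "grip": -1}, {"tx": 0.5, "ty": 0.98, "tz": 0.18, "rx": -0.12, "ry": -0.01, "rz": 0.25, "grip": -1}, {"tx": 0.5, "ty": 0.98, "tz": 0.18, "rx": -0.12, "ry": -0.01, "rz": 0.25, "grip": -1}, {"tx": 0.5, "ty": 0.98, "tz": 0.18, "rx": -0.12, "ry": -0.01, "rz": 0.25, "grip": -1}, {"tx": 0.5, "ty": 0.98, "tz": 0.18, "rx": -0.12, "ry": -0.01, "rz": 0.25, "grip": -1}, {"tx": 0.5, "ty": 0.98, "tz": 0.18, "rx": -0.12, "ry": -0.01, "rz": 0.25, "grip": -1}, {"tx": 0.5, "ty": 0.98, "tz": 0.18, "rx": -0.12, "ry": -0.01, "rz": 0.25, "grip": -1}, {"tx": 0.5, "ty": 0.98, "tz": 0.18, "rx": -0.12, "ry": -0.01, "rz": 0.25, "grip": -1}]}}

```text
clock: 4.38
tcp_pos: [0.4992, -0.0778, 0.3363]
orientation: [2.049, 1.63, -0.084]
contact_force: [0.2, -0.5, -0.1]
grip_width: 0.0852
```

```bash
cat >> h.py <<'E'
def wshot(name,full=True):
    from bench import status,eyes
    s=status.get_obs(); f=dict(eyes.grab_frame("wrist"))
    T=np.eye(4);T[:3,:3]=R.from_rotvec(s["orientation"]).as_matrix();T[:3,3]=s["tcp_pos"]
    f["T"]=T@f["T_tool_cam"]; np.savez(f"pics/{name}.npz",**f); cv2.imwrite(f"pics/{name}.png",f["frame"]); return s,f
def wproj(f,p):
    T=f["T"]; q=(p-T[:3,3])@T[:3,:3]; rh=np.hypot(q[...,0],q[...,1]); th=np.arctan2(rh,q[...,2])
    k=f["fx"]*th/np.maximum(rh,1e-9); return q[...,0]*k+f["cx"],q[...,1]*k+f["cy"]
def wcloud(f):
    v,u=np.mgrid[0:420,0:560]; z=f["range_z"]; du=(u-f["cx"]);dv=(v-f["cy"]); rr=np.hypot(du,dv); th=rr/f["fx"]
    k=np.tan(th)/np.maximum(rr,1e-9)*z; p=np.stack([du*k,dv*k,z],-1); T=f["T"]
    return p@T[:3,:3].T+T[:3,3], (z>0)&(th<1.2)
def overlay(f,A,o,proj,s,out,crop=None,k=2):
    im=cv2.resize(f["frame"],None,fx=k,fy=k,interpolation=cv2.INTER_CUBIC)
    for rad,h,c in((.062,0,(0,0,255)),(.044,.02,(0,255,0)),(.044,.006,(0,128,0)),(.029,.06,(255,0,0)),(.029,.02,(255,0,255))):
        t=np.radians(np.arange(0,361,3)); u,v=proj(f,np.stack([rad*np.cos(t),rad*np.sin(t),0*t+h],-1)@A.T+o)
        cv2.polylines(im,[np.stack([u*k,v*k],-1).astype(int)],False,c,1)
    for h in(.008,.052):
        u,v=proj(f,np.array([0,.084,h])@A.T+o); cv2.circle(im,(int(u*k),int(v*k)),3,(0,255,255),-1)
    if crop: a,b,w,hh=crop; im=im[b*k:(b+hh)*k,a*k:(a+w)*k]
    cv2.imwrite(out,im)
E
python3 - <<'E'
from h import *
A,o=deckframe(.5358,-.1378,-1.0136)
s,f=wshot("w1"); print(s["clock"],s["joints"],s["tcp_pos"])
plan(o+A[:,2]*.14,toolR(A,np.radians(135)))
overlay(f,A,o,wproj,s,"pics/w1o.png",(80,10,400,300),2)
E
```

```text
4.375 [ 0.36152382  0.01920759 -0.65396475  2.01466149  0.60681886  1.05133803
 -0.81032642] [ 0.49917913 -0.07779095  0.33633501]
total t(20mm) [-0.091 -0.192 -0.029] w(8deg) [ 0.018 -0.    -0.046] n 1 per row t [-0.091 -0.192 -0.029] w [ 0.018 -0.    -0.046]
```

View pics/w1.png

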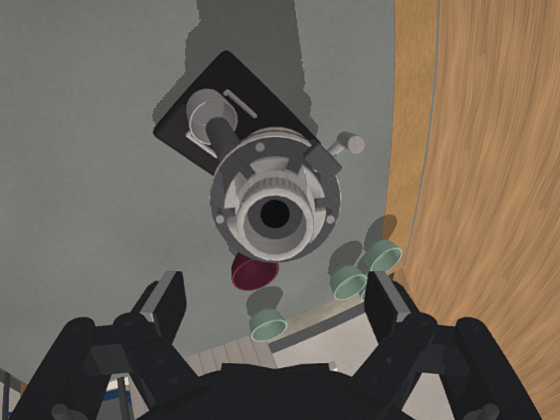

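View pics/w1o.png

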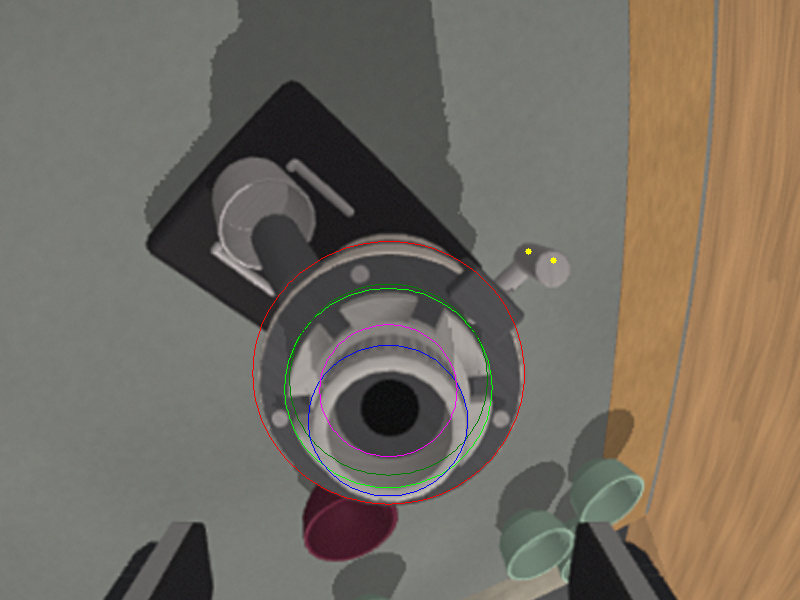

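```bash
cat > fit.py <<'E'
from h import *
def sd_cyl(rad,h,R0,z0,z1):
    dr=rad-R0; dz=np.maximum(z0-h,h-z1)
    return np.minimum(np.maximum(dr,dz),0)+np.hypot(np.maximum(dr,0),np.maximum(dz,0))
def res(p,pts):
    A,o=deckframe(*p[:3]); q=(pts-o-np.array([0,0,p[3]]))@A
    rad=np.hypot(q[:,0],q[:,1]);h=q[:,2]
    s=np.stack([sd_cyl(rad,h,.062,-.15,0),sd_cyl(rad,h,.044,.006,.02),sd_cyl(rad,h,.029,.02,.06)]).min(0)
    k=(rad<.066)&(h>-.05)&(h<.07)&~((rad<.024)&(h>0.0))&~((np.abs(q[:,0])<.017)&(q[:,1]>.043))
    return np.clip(np.where(k,s,.006),-.006,.006)
def fit(pts,x0):
    s=least_squares(res,x0,args=(pts,),loss='soft_l1',f_scale=.001,diff_step=1e-4,x_scale=[.01,.01,.05,.01])
    k=np.abs(s.fun)<.0059
    return s.x,np.median(np.abs(s.fun[k])),k.sum()
E
python3 - <<'E'
from fit import *
f=dict(np.load("pics/w1.npz"))
p,m=wcloud(f); pts=p[m]; pts=pts[np.linalg.norm(pts-[.52,-.12,.22],axis=1)<.12]
x0=[.5358,-.1378,-1.0136,0]
x,e,n=fit(pts,x0); print(x,np.degrees(x[2]),e,n)
A,o=deckframe(*x[:3]); o=o+[0,0,x[3]]
overlay(f,A,o,wproj,None,"pics/w1p.png",(80,10,400,300),2)
E
```

```text
[ 5.36057740e-01 -1.37870815e-01 -1.01421386e+00 -6.92267514e-04] -58.11017350072935 0.0006969035727222198 10633
```

View pics/w1p.png

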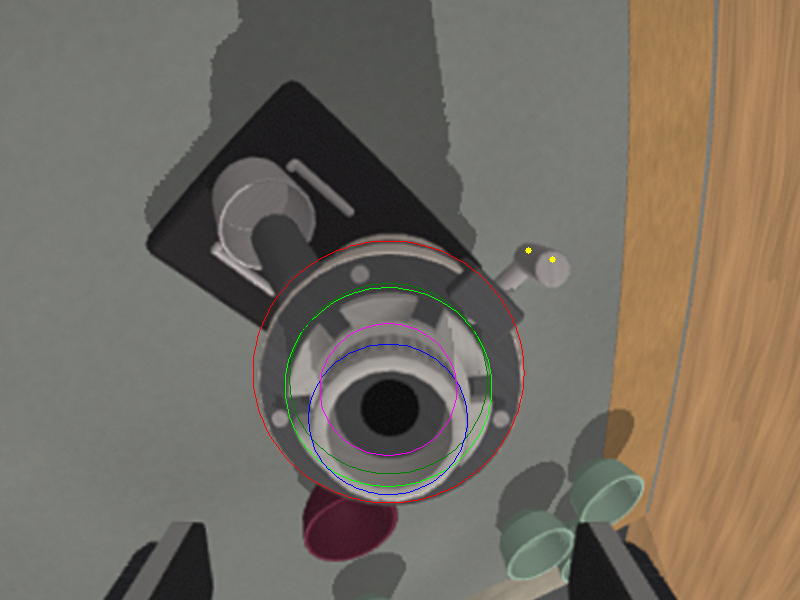

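```bash
python3 - <<'E'
from fit import *
f=dict(np.load("pics/w1.npz"))
x=[.536,-.1379,-1.0142]; A,o=deckframe(*x); o=o-[0,0,.0007]
p,m=wcloud(f); q=(p-o)@A
h=q[...,2]; h[~m]=np.nan
rad=np.hypot(q[...,0],q[...,1]); 
sel=m&(rad<.075)
hist,ed=np.histogram(h[sel],bins=np.arange(-.01,.07,.002)); print([(round(e,3),int(c)) for e,c in zip(ed,hist)])
for lo,hi in((.055,.064),(.017,.023),(-.004,.004)):
    k=sel&(h>lo)&(h<hi); print(lo,k.sum(),"h med",np.nanmedian(h[k]))
    a=np.degrees(np.arctan2(q[...,1],q[...,0]))
    for b in range(-180,180,30):
        kk=k&(a>=b)&(a<b+30)
        if kk.sum()>10: print("  ang",b,"rmin/max mm",np.round(np.percentile(rad[kk],[2,98])*1000,1),round(np.median(h[kk])*1000,2))
E
```

```text
[(np.float64(-0.01), 16), (np.float64(-0.008), 21), (np.float64(-0.006), 110), (np.float64(-0.004), 226), (np.float64(-0.002), 2070), (np.float64(0.0), 2488), (np.float64(0.002), 122), (np.float64(0.004), 18), (np.float64(0.006), 34), (np.float64(0.008), 54), (np.float64(0.01), 43), (np.float64(0.012), 58), (np.float64(0.014), 95), (np.float64(0.016), 159), (np.float64(0.018), 1526), (np.float64(0.02), 1513), (np.float64(0.022), 35), (np.float64(0.024), 8), (np.float64(0.026), 34), (np.float64(0.028), 685), (np.float64(0.03), 808), (np.float64(0.032), 592), (np.float64(0.034), 89), (np.float64(0.036), 92), (np.float64(0.038), 106), (np.float64(0.04), 86), (np.float64(0.042), 107), (np.float64(0.044), 97), (np.float64(0.046), 108), (np.float64(0.048), 102), (np.float64(0.05), 127), (np.float64(0.052), 137), (np.float64(0.054), 154), (np.float64(0.056), 150), (np.float64(0.058), 1037), (np.float64(0.06), 545), (np.float64(0.062), 0), (np.float64(0.064), 0), (np.float64(0.066), 0)]
0.055 1805 h med 0.059601503098425185
  ang -180 rmin/max mm [21. 27.] 59.71
  ang -150 rmin/max mm [22.3 
[... 612 characters left out ...]
30 rmin/max mm [29.5 44.1] 19.86
  ang 60 rmin/max mm [27.9 71.1] 20.05
  ang 90 rmin/max mm [26.  64.4] 20.08
  ang 120 rmin/max mm [25.1 40.7] 20.09
  ang 150 rmin/max mm [25.5 40.7] 20.07
-0.004 4906 h med 6.30058783071497e-05
  ang -180 rmin/max mm [33.2 59.1] 0.05
  ang -150 rmin/max mm [40.9 60.2] -0.11
  ang -120 rmin/max mm [39.8 60.6] -0.04
  ang -90 rmin/max mm [53.3 62.2] -0.34
  ang -60 rmin/max mm [60.  63.1] -0.33
  ang -30 rmin/max mm [53.7 62.6] -0.17
  ang 0 rmin/max mm [50.7 61.7] 0.05
  ang 30 rmin/max mm [37.5 60.7] 0.21
  ang 60 rmin/max mm [42.1 59.7] 0.24
  ang 90 rmin/max mm [30.9 58.4] 0.24
  ang 120 rmin/max mm [40.6 58. ] 0.27
  ang 150 rmin/max mm [32.5 57.8] 0.08
```

```bash
cat >> h.py <<'E'
def wpolar(f,A,o,h=.02):
    th=np.radians(np.arange(0,360,.5)); rr=np.arange(.025,.1,.00025)
    t,rg=np.meshgrid(th,rr); q=np.stack([rg*np.cos(t),rg*np.sin(t),np.full_like(t,h)],-1)
    u,v=wproj(f,q@A.T+o); return cv2.remap(f["frame"],u.astype(np.float32),v.astype(np.float32),cv2.INTER_CUBIC)
E
python3 - <<'E'
from fit import *
f=dict(np.load("pics/w1.npz"))
A,o=deckframe(.535,-.1403,-1.0142); o=o+[0,0,.0002]
p,m=wcloud(f); q=(p-o)@A; h=q[...,2]; rad=np.hypot(q[...,0],q[...,1]); a=np.degrees(np.arctan2(q[...,1],q[...,0]))
k=m&(h>.049)&(h<.056)&(rad>.068)&(rad<.1)&(np.abs(a-90)<20); print("knob top",k.sum(),q[k].mean(0),q[k].min(0),q[k].max(0))
k=m&(h>.014)&(h<.0215)&(rad>.045)&(rad<.075)&(np.abs(a-90)<30); print("block",k.sum(),np.percentile(q[k],[3,50,97],axis=0))
for lo,hi in((.055,.064),(-.004,.004)):
    k=m&(rad<.075)&(h>lo)&(h<hi)
    print(lo,[(b,np.round(np.percentile(rad[k&(a>=b)&(a<b+30)],98)*1000,1)) for b in range(-180,180,30)])
# tooth occupancy at rad 36-42 flange height by angle
for b in np.arange(-180,180,3):
    kk=m&(a>=b)&(a<b+3)&(rad>.037)&(rad<.042)&(h>-.005)&(h<.024)
    if kk.sum()>4: print(int(b),int((h[kk]>.015).mean()*100),end="; ")
overlay(f,A,o,wproj,None,"pics/w1q.png",(80,10,400,300),2)
cv2.imwrite("pics/w1pol.png",wpolar(f,A,o))
E
```

```text
knob top 270 [-0.00036701  0.08359716  0.0522207 ] [-0.00732559  0.07696736  0.04903152] [0.00693083 0.09005138 0.05473506]
block 862 [[-0.01420297  0.04851748  0.01574069]
 [-0.00053819  0.05815643  0.01985571]
 [ 0.01352772  0.07302766  0.02119338]]
0.055 [(-180, np.float64(28.0)), (-150, np.float64(28.5)), (-120, np.float64(28.4)), (-90, np.float64(28.6)), (-60, np.float64(28.7)), (-30, np.float64(28.7)), (0, np.float64(28.9)), (30, np.float64(29.1)), (60, np.float64(28.8)), (90, np.float64(28.3)), (120, np.float64(27.9)), (150, np.float64(27.9))]
-0.004 [(-180, np.float64(60.2)), (-150, np.float64(60.1)), (-120, np.float64(59.0)), (-90, np.float64(59.5)), (-60, np.float64(60.4)), (-30, np.float64(60.5)), (0, np.float64(60.7)), (30, np.float64(61.1)), (60, np.float64(61.0)), (90, np.float64(60.9)), (120, np.float64(60.7)), (150, np.float64(60.0))]
-180 44; -177 100; -174 100; -171 100; -168 100; -165 100; -162 100; -159 100; -156 100; -153 100; -150 100; -147 100; -144 100; -141 100; -138 100; -129 0; -126 0; -123 0; -120 34; -117 78; -114 100; -111 100; -108 100; -105 100; -102 100; 9 100; 12 100; 15 100; 18 100; 21 100; 24 100; 27 100; 30 100; 33 100; 36 88; 39 45; 42 28; 45 0; 48 0; 60 100; 63 100; 66 100; 69 100; 72 100; 75 100; 78 100; 81 100; 84 100; 87 100; 90 100; 93 100; 96 100; 99 51; 102 0; 105 0; 108 0; 111 0; 114 0; 120 100; 123 100; 126 100; 129 100; 132 100; 135 100; 138 100; 141 100; 144 100; 147 100; 150 100; 153 100; 156 100; 159 100; 165 0; 168 0; 171 0; 174 0; 177 6;
```

View pics/w1q.png

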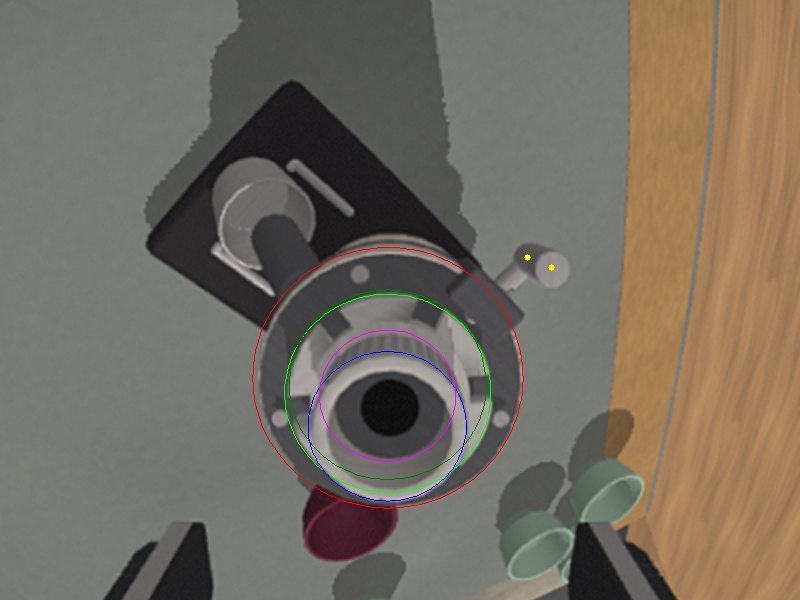

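View pics/w1pol.png

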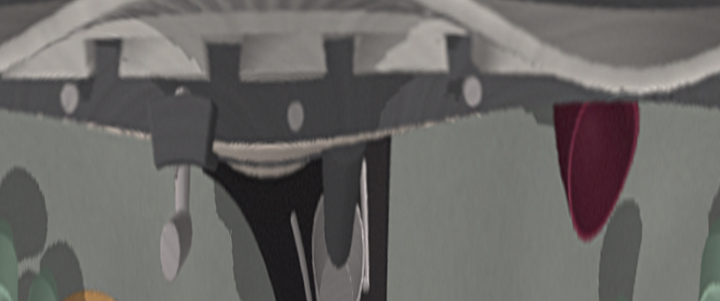

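```bash
cat >> h.py <<'E'
A,o=deckframe(.535,-.1403,-1.0142); o=o+np.array([0,0,.0002])
def toolang():
    from bench import status
    s=status.get_obs(); M=A.T@R.from_rotvec(s["orientation"]).as_matrix()
    return np.degrees(np.arctan2(M[1,0],M[0,0])), s, A.T@(s["tcp_pos"]-o), M
E
python3 - <<'E'
from h import *
plan(o+A[:,2]*.08,toolR(A,np.radians(172)))
E
```

```text
total t(20mm) [ 0.663 -1.59  -2.617] w(8deg) [-1.211  1.963  3.953] n 5 per row t [ 0.133 -0.318 -0.523] w [-0.242  0.393  0.791]
```

{"fn": "drive_tool", "kwargs": {"commands": [{"tx": 0.13, "ty": -0.32, "tz": -0.52, "rx": -0.24, "ry": 0.39, "rz": 0.79, "grip": -1}, {"tx": 0.13, "ty": -0.32, "tz": -0.52, "rx": -0.24, "ry": 0.39, "rz": 0.79, "grip": -1}, {"tx": 0.13, "ty": -0.32, "tz": -0.52, "rx": -0.24, "ry": 0.39, "rz": 0.79, "grip": -1}, {"tx": 0.13, "ty": -0.32, "tz": -0.52, "rx": -0.24, "ry": 0.39, "rz": 0.79, "grip": -1}, {"tx": 0.13, "ty": -0.32, "tz": -0.52, "rx": -0.24, "ry": 0.39, "rz": 0.79, "grip": -1}]}}

```text
clock: 5.05
tcp_pos: [0.5117, -0.1112, 0.2837]
orientation: [1.45, 2.219, -0.305]
contact_force: [-0.3, -0.2, -0.1]
grip_width: 0.0854
```

```bash
python3 - <<'E'
from h import *
a,s,p,M=toolang(); print(a,p,s["joints"],s["contact_force"],s["moment"]); print(M[:,2])
plan(o+A[:,2]*.025,toolR(A,np.radians(172)))
s,f=wshot("w2"); overlay(f,A,o,wproj,None,"pics/w2o.png",(80,60,400,300),2)
E
```

```text
171.83071915763657 [ 0.0022097 -0.0043838  0.0778159] [ 0.39802945  0.09911354 -0.6386096   2.06958621  0.7084488   0.94525127
 -0.23322591] [-0.28307389 -0.2137321  -0.09819049] [0.48879876 0.24898795 0.01397318]
[ 0.00159816 -0.00339892 -0.99999295]
total t(20mm) [ 0.833 -0.924 -2.342] w(8deg) [ 0.015 -0.003  0.031] n 3 per row t [ 0.278 -0.308 -0.781] w [ 0.005 -0.001  0.01 ]
```

View pics/w2o.png

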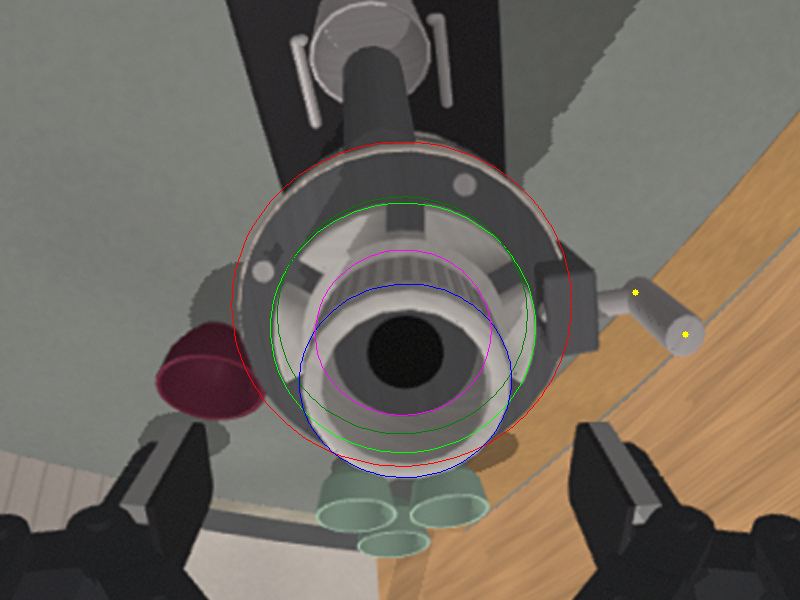

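```bash
python3 - <<'E'
from h import *
a,s,p,M=toolang(); print(a,p)
plan(o+A[:,2]*.08,toolR(A,np.radians(255)))
E
```

```text
172.10092678116663 [ 0.00196035 -0.00550146  0.07630397]
total t(20mm) [0.14  0.296 0.111] w(8deg) [-2.696  4.394  8.989] n 10 per row t [0.014 0.03  0.011] w [-0.27   0.439  0.899]
```

{"fn": "drive_tool", "kwargs": {"commands": [{"tx": 0.01, "ty": 0.03, "tz": 0.01, "rx": -0.27, "ry": 0.44, "rz": 0.9, "grip": -1}, {"tx": 0.01, "ty": 0.03, "tz": 0.01, "rx": -0.27, "ry": 0.44, "rz": 0.9, "grip": -1}, {"tx": 0.01, "ty": 0.03, "tz": 0.01, "rx": -0.27, "ry": 0.44, "rz": 0.9, "grip": -1}, {"tx": 0.01, "ty": 0.03, "tz": 0.01, "rx": -0.27, "ry": 0.44, "rz": 0.9, "grip": -1}, {"tx": 0.02, "ty": 0.03, "tz": 0.01, "rx": -0.27, "ry": 0.44, "rz": 0.9, "grip": -1}, {"tx": 0.02, "ty": 0.03, "tz": 0.01, "rx": -0.27, "ry": 0.44, "rz": 0.9, "grip": -1}, {"tx": 0.02, "ty": 0.03, "tz": 0.01, "rx": -0.27, "ry": 0.44, "rz": 0.9, "grip": -1}, {"tx": 0.02, "ty": 0.03, "tz": 0.01, "rx": -0.27, "ry": 0.44, "rz": 0.9, "grip": -1}, {"tx": 0.02, "ty": 0.03, "tz": 0.01, "rx": -0.27, "ry": 0.44, "rz": 0.9, "grip": -1}, {"tx": 0, "ty": 0, "tz": 0, "rx": -0.27, "ry": 0.44, "rz": 0.9, "grip": -1}]}}

```text
clock: 6.35
tcp_pos: [0.5145, -0.1054, 0.2861]
orientation: [-0.413, 2.82, -0.696]
contact_force: [-0.3, -0.9, -0.4]
grip_width: 0.0854
```

{"fn": "drive_tool", "kwargs": {"commands": [{"tx": 0, "ty": 0, "tz": 0, "rx": 0, "ry": 0, "rz": 0, "grip": -1}, {"tx": 0, "ty": 0, "tz": 0, "rx": 0, "ry": 0, "rz": 0, "grip": -1}]}}

```text
clock: 6.6
tcp_pos: [0.5144, -0.1056, 0.286]
orientation: [-0.404, 2.82, -0.695]
contact_force: [-0.5, -0.1, 0.1]
grip_width: 0.0859
```

```bash
python3 - <<'E'
from h import *
a,s,p,M=toolang(); print(a,p,s["clock"],s["joints"],s["contact_force"],s["moment"],M[:,2])
s,f=wshot("w3")
print("h")
q0,m=wcloud(f); q=(q0-o)@A; h=q[...,2]; rad=np.hypot(q[...,0],q[...,1]); aa=np.degrees(np.arctan2(q[...,1],q[...,0]))
for lo,hi in((.055,.064),(.016,.022),(-.004,.004)):
    k=m&(rad<.075)&(h>lo)&(h<hi)
    print(lo,np.median(h[k]),[(b,np.round(np.percentile(rad[k&(aa>=b)&(aa<b+30)],98)*1000,1)) for b in range(-180,180,30) if (k&(aa>=b)&(aa<b+30)).sum()>20])
for b in np.arange(-180,180,2):
    kk=m&(aa>=b)&(aa<b+2)&(rad>.037)&(rad<.042)&(h>-.005)&(h<.024)
    if kk.sum()>4: print(int(b),int((h[kk]>.015).mean()*100),end="; ")
overlay(f,A,o,wproj,None,"pics/w3o.png",(80,60,400,300),2)
plan(o+A[:,2]*.025,toolR(A,np.radians(255)))
E
```

```text
-105.62105455572598 [0.00042839 0.00085832 0.08150772] 6.6 [ 0.46768988  0.10946767 -0.7225073   2.05767675  0.71437429  0.95878567
  1.19927147] [-0.4569175  -0.08360803  0.06238855] [0.36739009 0.26015677 0.06382752] [-0.00210838  0.00127953 -0.99999696]
h
0.055 0.05966352352020193 [(-180, np.float64(28.0)), (-150, np.float64(28.6)), (-120, np.float64(29.2)), (-90, np.float64(29.6)), (-60, np.float64(29.6)), (-30, np.float64(29.3)), (0, np.float64(29.0)), (30, np.float64(28.8)), (60, np.float64(28.2)), (90, np.float64(28.0)), (120, np.float64(27.1)), (150, np.float64(27.7))]
0.016 0.01987654210804999 [(-180, np.float64(42.9)), (-150, np.float64(42.9)), (-120, np.float64(43.6)), (-90, np.float64(43.8)), (-60, np.float64(44.1)), (-30, np.float64(44.6)), (0, np.float64(45.0)), (60, np.float64(73.6)), (90, np.float64(73.7)), (120, np.float64(42.9)), (150, np.float64(42.5))]
-0.004 -2.2347470436230906e-05 [(-180, np.float64(60.1)), (-150, np.float64(59.8)), (-120, np.float64(60.2)), (-90, np.float64(60.6)), (-60, np.float64(60.9)), (-30, np.float64(60.5)), (0, np.float64(60.5)), (30, np
[... 437 characters left out ...]
04 100; -102 100; -100 100; -98 100; -96 100; -94 100; -92 100; -90 100; -88 100; -86 100; -84 100; -82 100; -80 100; -78 100; -70 0; -68 0; -66 0; -64 0; -62 0; -60 18; -58 42; -56 87; -54 100; -52 100; -50 100; -48 100; -46 100; -44 100; -42 100; -40 100; -38 100; -36 100; -34 100; -32 100; -30 100; -28 100; -26 100; -24 100; -22 100; -20 100; -8 0; -6 0; -4 0; -2 0; 0 43; 2 76; 4 88; 6 100; 8 100; 10 100; 134 100; 136 100; 138 100; 140 100; 142 100; 144 100; 146 100; 148 100; 150 100; 152 100; 154 100; 156 93; 158 76; 160 48; 162 34; 164 0; 166 0; 168 0; 170 0; total t(20mm) [ 0.703 -1.204 -2.455] w(8deg) [-0.036  0.029  0.059] n 3 per row t [ 0.234 -0.401 -0.818] w [-0.012  0.01   0.02 ]
```

View pics/w3o.png

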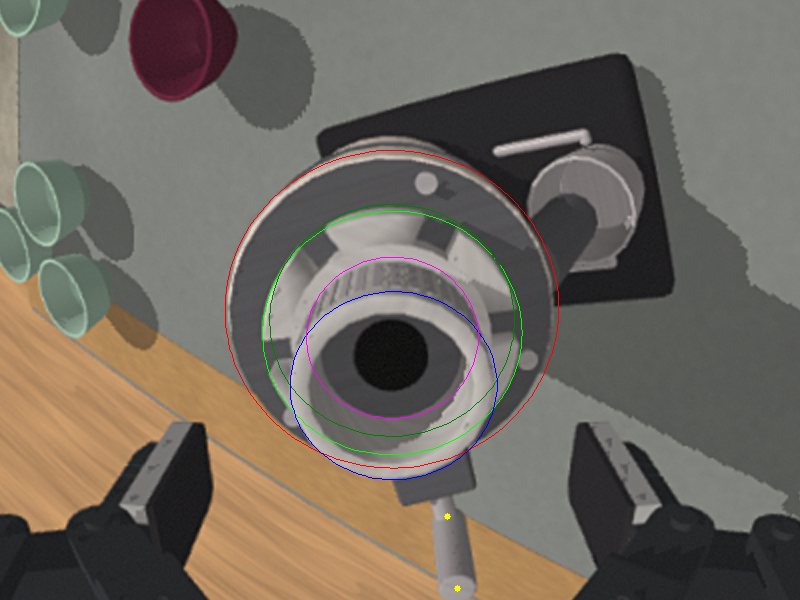

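{"fn": "drive_tool", "kwargs": {"commands": [{"tx": 0.23, "ty": -0.4, "tz": -0.82, "rx": -0.01, "ry": 0.01, "rz": 0.02, "grip": -1}, {"tx": 0.23, "ty": -0.4, "tz": -0.82, "rx": -0.01, "ry": 0.01, "rz": 0.02, "grip": -1}, {"tx": 0.24, "ty": -0.4, "tz": -0.82, "rx": -0.01, "ry": 0.01, "rz": 0.02, "grip": -1}, {"tx": 0, "ty": 0, "tz": 0, "rx": 0, "ry": 0, "rz": 0, "grip": -1}, {"tx": 0, "ty": 0, "tz": 0, "rx": 0, "ry": 0, "rz": 0, "grip": -1}]}}

```text
clock: 7.28
tcp_pos: [0.5286, -0.1292, 0.2373]
orientation: [-0.422, 2.819, -0.699]
contact_force: [0.5, -0.1, -0.4]
grip_width: 0.0856
```

```bash
python3 - <<'E'
from h import *
a,s,p,M=toolang(); print(a,p,s["clock"],s["joints"],s["contact_force"],s["moment"],A.T@s["moment"],M[:,2])
s,f=wshot("w4")
E
```

```text
-104.88760841698475 [-4.42754317e-05  3.92719996e-04  2.55245827e-02] 7.275 [ 0.46316829  0.2013181  -0.68881742  2.09125464  0.83878936  0.88703752
  1.11705226] [ 0.50298454 -0.05947657 -0.41376216] [0.43952648 0.26508994 0.01976218] [0.01605132 0.51323039 0.01355216] [-6.48047716e-04  1.09661587e-03 -9.99999189e-01]
```

View pics/w4.png

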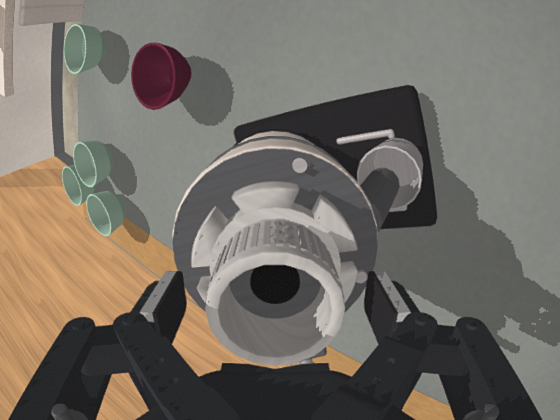

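{"fn": "drive_tool", "kwargs": {"commands": [{"tx": 0, "ty": 0, "tz": 0, "rx": 0, "ry": 0, "rz": 0, "grip": 1}, {"tx": 0, "ty": 0, "tz": 0, "rx": 0, "ry": 0, "rz": 0, "grip": 1}, {"tx": 0, "ty": 0, "tz": 0, "rx": 0, "ry": 0, "rz": 0, "grip": 1}, {"tx": 0, "ty": 0, "tz": 0, "rx": 0, "ry": 0, "rz": 0, "grip": 1}, {"tx": 0, "ty": 0, "tz": 0, "rx": 0, "ry": 0, "rz": 0, "grip": 1}], "grip_force": 80}}

```text
clock: 7.95
tcp_pos: [0.5284, -0.1291, 0.2377]
orientation: [-0.422, 2.819, -0.701]
contact_force: [-4.8, 2.6, 7.0]
grip_width: 0.056
```

```bash
cat > st.py <<'E'
from h import *
a,s,p,M=toolang(); print("ang",round(a,2),"p mm",np.round(p*1e3,2),"t",s["clock"],"q7",s["joints"][6],"F",np.round(A.T@s["contact_force"],1),"M",np.round(A.T@s["moment"],3),"w",s["grip_width"],"tilt",np.round(M[:2,2],4))
E
python3 st.py
```

```text
ang -104.86 p mm [ 0.04  0.29 25.98] t 7.95 q7 1.1172243012612524 F [-0.6 -2.7  8.5] M [-0.525  0.753  0.02 ] w 0.055991678836075705 tilt [0.0002 0.001 ]
```

{"fn": "drive_tool", "kwargs": {"commands": [{"tx": 0, "ty": 0, "tz": 0, "rx": 0.23, "ry": -0.37, "rz": -0.76, "grip": 1}, {"tx": 0, "ty": 0, "tz": 0, "rx": 0.23, "ry": -0.37, "rz": -0.76, "grip": 1}, {"tx": 0, "ty": 0, "tz": 0, "rx": 0.23, "ry": -0.37, "rz": -0.76, "grip": 1}, {"tx": 0, "ty": 0, "tz": 0, "rx": 0.23, "ry": -0.37, "rz": -0.76, "grip": 1}]}}

```text
clock: 8.45
tcp_pos: [0.5284, -0.129, 0.2376]
orientation: [0.269, 2.75, -0.587]
contact_force: [-4.8, 1.6, 6.2]
grip_width: 0.0562
```

```bash
python3 st.py
```

```text
ang -133.08 p mm [-0.11  0.37 25.97] t 8.45 q7 0.6319105235977773 F [-0.3 -3.2  7.3] M [-0.293  0.995  0.244] w 0.05624898360113859 tilt [0.0001 0.0001]
```

{"fn": "drive_tool", "kwargs": {"commands": [{"tx": 0, "ty": 0, "tz": 0, "rx": 0.26, "ry": -0.42, "rz": -0.87, "grip": 1}, {"tx": 0, "ty": 0, "tz": 0, "rx": 0.26, "ry": -0.42, "rz": -0.87, "grip": 1}, {"tx": 0, "ty": 0, "tz": 0, "rx": 0.26, "ry": -0.42, "rz": -0.87, "grip": 1}]}}

```text
clock: 8.82
tcp_pos: [0.5285, -0.1289, 0.2376]
orientation: [0.82, 2.579, -0.473]
contact_force: [-5.3, 1.4, 5.3]
grip_width: 0.0563
```

```bash
python3 st.py
```

```text
ang -157.12 p mm [-0.17  0.47 25.95] t 8.825 q7 0.21868679324583712 F [-0.8 -3.8  6.6] M [0.174 1.083 0.273] w 0.05633984638155401 tilt [-0.0005 -0.0021]
```

{"fn": "drive_tool", "kwargs": {"commands": [{"tx": 0, "ty": 0, "tz": 0, "rx": 0.2, "ry": -0.32, "rz": -0.65, "grip": 1}, {"tx": 0, "ty": 0, "tz": 0, "rx": 0.2, "ry": -0.32, "rz": -0.65, "grip": 1}, {"tx": 0, "ty": 0, "tz": 0, "rx": 0.2, "ry": -0.32, "rz": -0.65, "grip": 1}]}}

```text
clock: 9.2
tcp_pos: [0.5285, -0.1289, 0.2376]
orientation: [1.196, 2.389, -0.374]
contact_force: [-4.9, 1.6, 6.1]
grip_width: 0.0566
```

```bash
python3 st.py
```

```text
ang -175.07 p mm [-0.14  0.56 25.97] t 9.2 q7 -0.08812269295516728 F [-0.4 -3.3  7.3] M [0.061 0.817 0.724] w 0.05655309532063472 tilt [-0.0014 -0.0005]
```

{"fn": "drive_tool", "kwargs": {"commands": [{"tx": 0, "ty": 0, "tz": 0, "rx": 0.07, "ry": -0.1, "rz": -0.22, "grip": 1}]}}

```text
clock: 9.32
tcp_pos: [0.5285, -0.1288, 0.2376]
orientation: [1.233, 2.368, -0.364]
contact_force: [-5.3, 1.6, 5.9]
grip_width: 0.0562
```

```bash
python3 st.py; cat > nt.py <<'E'
import sys
from h import *
s,f=wshot(sys.argv[1])
q0,m=wcloud(f); q=(q0-o)@A; h=q[...,2]; rad=np.hypot(q[...,0],q[...,1]); aa=np.degrees(np.arctan2(q[...,1],q[...,0]))
# fit notch phase: flange-zone points, tooth(h>.015) vs low
k=m&(rad>.036)&(rad<.0415)&(h>-.004)&(h<.0235)
hi=h[k]>.015; a=aa[k]; r_=rad[k]
best=[]
for ph in np.arange(0,60,.1):
    d=(a-ph+30)%60-30; inn=np.abs(r_*np.sin(np.radians(d)))<.0065
    best.append((inn!=hi).mean())
b=np.array(best); i=b.argmin(); print("phase",i*.1, "score",b[i],k.sum(), "range",np.where(b<b[i]+.01)[0][[0,-1]]*.1)
# edges of tooth tops
for c in range(-180,180,1):
    pass
cv2.imwrite(f"pics/{sys.argv[1]}.png",f["frame"])
k=m&(rad<.0215)&(h>.0)&(h<.045); print("carrier h",np.median(h[k&(rad<.018)]))
E
python3 nt.py w5; python3 st.py
```

```text
ang -176.9 p mm [-0.2   0.55 25.96] t 9.325 q7 -0.11882032855078103 F [-0.6 -3.7  7.1] M [0.13  0.743 1.005] w 0.05616165750277162 tilt [-0.0021 -0.0011]Traceback (most recent call last):
  File "nt.py", line 2, in <module>
    from h import *
  File "h.py", line 2, in <module>
    from scipy.optimize import least_squares
    from ._optimize import *
    from scipy.linalg import cholesky, issymmetric, LinAlgError
    from ._cythonized_array_utils import *
  File "scipy/linalg/_cythonized_array_utils.pyx", line 11, in init scipy.linalg._cythonized_array_utils
    from scipy._lib._array_api import (Array, array_namespace, is_lazy_array,
                                       is_numpy, is_marray, xp_result_device,
                                       xp_size, xp_result_type)
    from scipy._lib.array_api_compat import (
    ...<11 lines>...
    )
    from numpy import *  # noqa: F403  # pyright: ignore[reportWildcardImportFromLibrary]
    ^^^^^^^^^^^^^^^^^^^
  File "<frozen importlib._bootstrap>", line 1418, in _handle_fromlist
  File "<frozen importlib._bootstrap>", line 1420, in _ha
[... 350 characters left out ...]
d_unlocked
  File "<frozen importlib._bootstrap>", line 935, in _load_unlocked
  File "<frozen importlib._bootstrap>", line 1176, in exec_module
  File "<frozen ntpath>", line 172, in <module>
  File "nt.py", line 3, in <module>
    s,f=wshot(sys.argv[1])
        ^^^^^
NameError: name 'wshot' is not defined
Traceback (most recent call last):
  File "st.py", line 1, in <module>
    from h import *
  File "h.py", line 2, in <module>
    from scipy.optimize import least_squares
  File "scipy/linalg/_cythonized_array_utils.pyx", line 11, in init scipy.linalg._cythonized_array_utils
  File "nt.py", line 3, in <module>
    s,f=wshot(sys.argv[1])
        ^^^^^
NameError: name 'wshot' is not defined
```

Moment is now 1.0 Nm while turning, so the ring has seated. (My script name shadowed a stdlib module; I'll rename it.)

```bash
mv nt.py notchfit.py; rm -rf __pycache__; python3 notchfit.py w5; python3 st.py
python3 - <<'E'
# same estimator on the pre-turn pictures for comparison
from h import *
for n in("w1","w3","w4"):
    f=dict(np.load(f"pics/{n}.npz")); q0,m=wcloud(f); q=(q0-o)@A; h=q[...,2]; rad=np.hypot(q[...,0],q[...,1]); aa=np.degrees(np.arctan2(q[...,1],q[...,0]))
    k=m&(rad>.036)&(rad<.0415)&(h>-.004)&(h<.0235); hi=h[k]>.015
    b=[((np.abs(rad[k]*np.sin(np.radians((aa[k]-ph+30)%60-30)))<.0065)!=hi).mean() for ph in np.arange(0,60,.2)]
    print(n,np.argmin(b)*.2,min(b),k.sum(),"carrier",np.median(h[m&(rad<.018)&(h>0)&(h<.045)]))
E
```

```text
phase 13.8 score 0.41536565324568614 2434 range [ 1.8 17.6]
carrier h 0.031950403759110776
ang -176.95 p mm [-0.18  0.55 25.96] t 9.375 q7 -0.11962153182369638 F [-0.8 -4.3  7.5] M [0.159 0.722 0.547] w 0.056106156824448125 tilt [-0.0021 -0.0011]
w1 25.6 0.40321217244294166 1183 carrier 0.03107463777860625
w3 30.0 0.3952954675846242 1743 carrier 0.03133354326197375
w4 30.6 0.40064102564102566 2808 carrier 0.0320571525380805
```

View pics/w5.png

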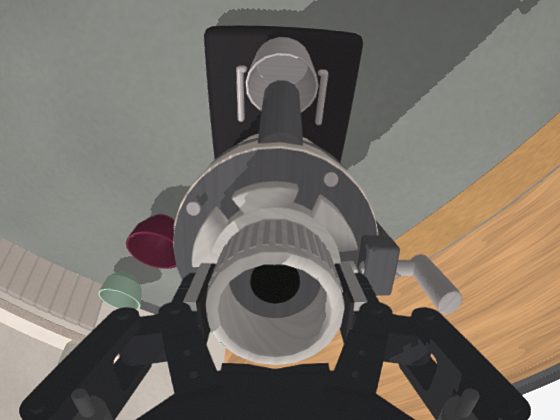

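```bash
sed -i 's/inn!=hi/inn==hi/' notchfit.py
python3 - <<'E'
from h import *
for n in("w1","w3","w4","w5"):
    f=dict(np.load(f"pics/{n}.npz")); q0,m=wcloud(f); 
    for sh in ((0,0),(.0006,-.0006)):
        q=(q0-o)@A-[sh[0],sh[1],0]; h=q[...,2]; rad=np.hypot(q[...,0],q[...,1]); aa=np.degrees(np.arctan2(q[...,1],q[...,0]))
        k=m&(rad>.036)&(rad<.0415)&(h>-.004)&(h<.0235); hi=h[k]>.015
        G=np.arange(0,60,.2); b=np.array([((np.abs(rad[k]*np.sin(np.radians((aa[k]-ph+30)%60-30)))<.0065)==hi).mean() for ph in G])
        print(n,sh,G[b.argmin()],G[b<b.min()+.01][[0,-1]],b.min(),k.sum())
E
```

```text
w1 (0, 0) 52.0 [50.8 52.8] 0.09298393913778528 1183
w1 (0.0006, -0.0006) 51.2 [50.6 52. ] 0.06779661016949153 1180
w3 (0, 0) 52.6 [51.4 53.4] 0.09236947791164658 1743
w3 (0.0006, -0.0006) 52.800000000000004 [50.6 53. ] 0.1028409090909091 1760
w4 (0, 0) 52.6 [52.4 53.4] 0.1128917378917379 2808
w4 (0.0006, -0.0006) 51.6 [50.4 53.6] 0.13058782118972193 2841
w5 (0, 0) 38.6 [38.  40.6] 0.11092851273623665 2434
w5 (0.0006, -0.0006) 39.400000000000006 [38.  39.6] 0.08378947368421052 2375
```

```bash
cat > ovn.py <<'E'
from h import *
import sys
def ovn(n,ph,crop,k=4,sh=(.0003,-.0003)):
    f=dict(np.load(f"pics/{n}.npz")); im=cv2.resize(f["frame"],None,fx=k,fy=k,interpolation=cv2.INTER_CUBIC)
    for j in range(6):
        t=np.radians(ph+60*j); e=np.array([np.cos(t),np.sin(t),0]);g=np.array([-np.sin(t),np.cos(t),0])
        P=np.array([e*np.sqrt(.044**2-.0065**2)-g*.0065, e*.034-g*.0065, e*.034+g*.0065, e*np.sqrt(.044**2-.0065**2)+g*.0065])+[sh[0],sh[1],.02]
        u,v=wproj(f,P@A.T+o); cv2.polylines(im,[np.stack([u*k+k/2,v*k+k/2],-1).astype(int)],False,(0,255,0),1)
    a,b,w,h=crop; cv2.imwrite(f"pics/{n}_n.png",im[b*k:(b+h)*k,a*k:(a+w)*k])
if __name__=="__main__":
    ovn(sys.argv[1],float(sys.argv[2]),[int(c) for c in sys.argv[3].split(",")])
E
python3 ovn.py w3 51.5 190,150,200,130; python3 ovn.py w1 51.5 205,140,180,140;python3 ovn.py w5 39.4 180,150,200,140
```

```text
(no output)
```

View pics/w3_n.png

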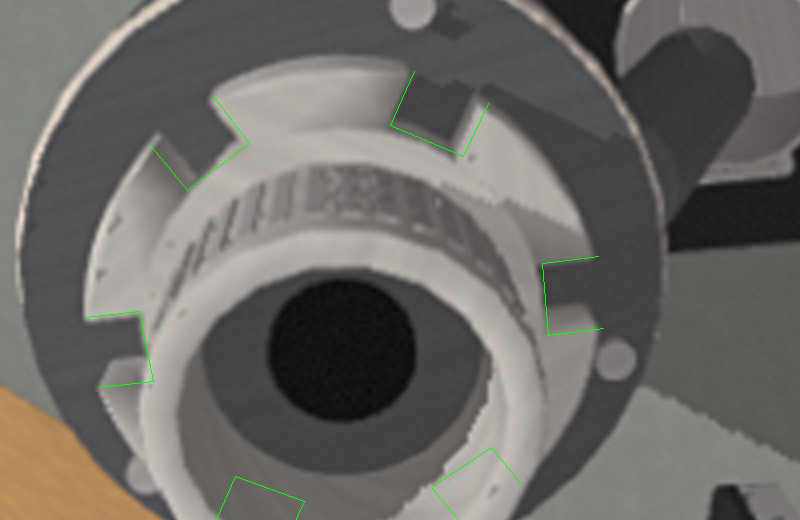

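View pics/w1_n.png

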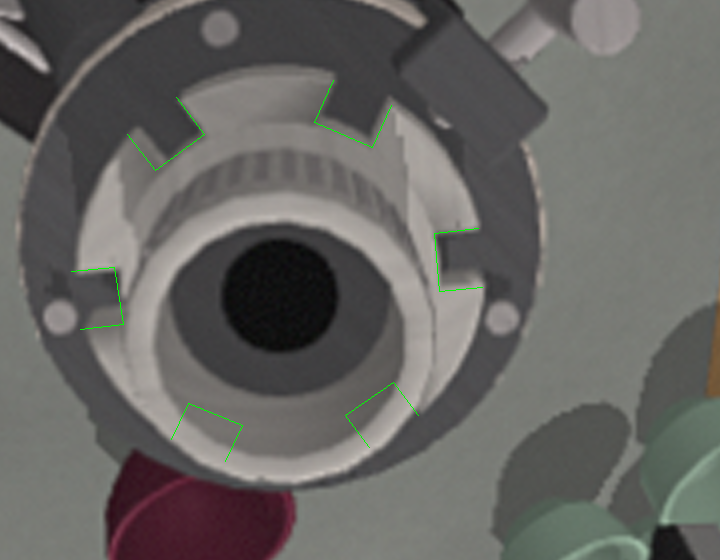

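View pics/w5_n.png

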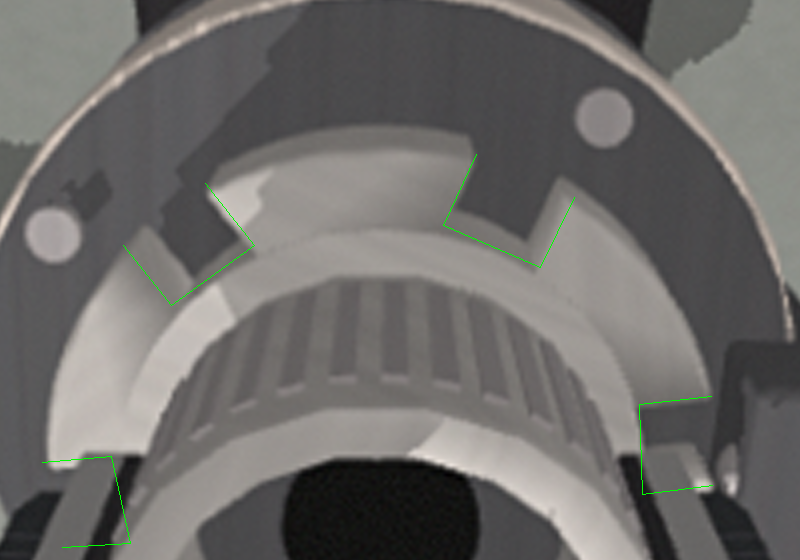

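{"fn": "drive_tool", "kwargs": {"commands": [{"tx": 0, "ty": 0, "tz": 0, "rx": 0.13, "ry": -0.2, "rz": -0.42, "grip": 1}, {"tx": 0, "ty": 0, "tz": 0, "rx": 0.13, "ry": -0.2, "rz": -0.42, "grip": 1}, {"tx": 0, "ty": 0, "tz": 0, "rx": 0.13, "ry": -0.21, "rz": -0.42, "grip": 1}]}}

```text
clock: 9.75
tcp_pos: [0.5286, -0.1288, 0.2376]
orientation: [1.457, 2.218, -0.297]
contact_force: [-4.7, 0.7, 5.9]
grip_width: 0.0567
```

```bash
python3 st.py; python3 notchfit.py w6; python3 st.py;python3 ovn.py w6 27.8 180,150,200,140
```

```text
ang 171.5 p mm [-0.19  0.62 25.99] t 9.75 q7 -0.3157743255846566 F [ 0.3 -3.6  6.6] M [0.121 0.527 0.957] w 0.05668730039104844 tilt [-0.0036 -0.0004]
phase 27.200000000000003 score 0.10699588477366255 2430 range [26.  28.2]
carrier h 0.031792935212708415
ang 171.31 p mm [-0.16  0.62 25.99] t 9.8 q7 -0.31884351573284864 F [-0.8 -2.5  5.7] M [0.17  0.55  0.562] w 0.05655286735814649 tilt [-0.0037 -0.0003]
```

View pics/w6_n.png

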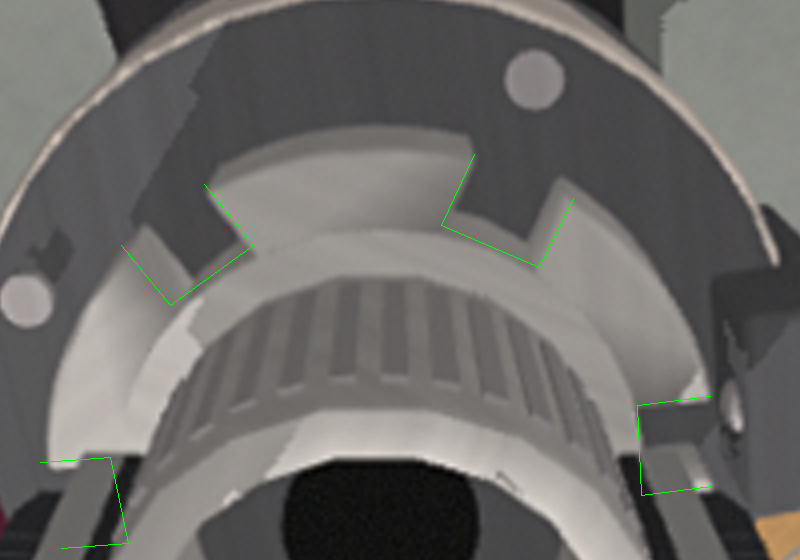

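```bash
python3 - <<'E'
from h import *
f=dict(np.load("pics/w6.npz"))
for x,y,h in((0,.046,.013),(0,.048,.013),(-.0045,.048,.013),(.0045,.048,.013),(0,.084,.052),(.015,.048,.02),(-.015,.048,.02)):
    u,v=wproj(f,np.array([x,y,h])@A.T+o); print(x,y,h,u,v,"crop",(u-180)*4,(v-150)*4)
im=cv2.resize(f["frame"][200:320,320:460],None,fx=5,fy=5,interpolation=cv2.INTER_CUBIC); cv2.imwrite("pics/w6z.png",im)
E
```

```text
0 0.046 0.013 359.17975360576423 250.37423682708567 crop 716.7190144230569 401.49694730834267
0 0.048 0.013 362.7506184797892 249.8023978244357 crop 731.0024739191567 399.2095912977428
-0.0045 0.048 0.013 362.3577163352012 242.15924373449656 crop 729.4308653408048 368.6369749379862
0.0045 0.048 0.013 363.104811616435 257.28449696732235 crop 732.4192464657399 429.1379878692894
0 0.084 0.052 456.59384826219616 270.6417388088717 crop 1106.3753930487846 482.56695523548683
0.015 0.048 0.02 366.91869444291456 280.11617433255407 crop 747.6747777716582 520.4646973302163
-0.015 0.048 0.02 364.6978742353235 228.27259513199863 crop 738.7914969412941 313.0903805279945
```

View pics/w6z.png

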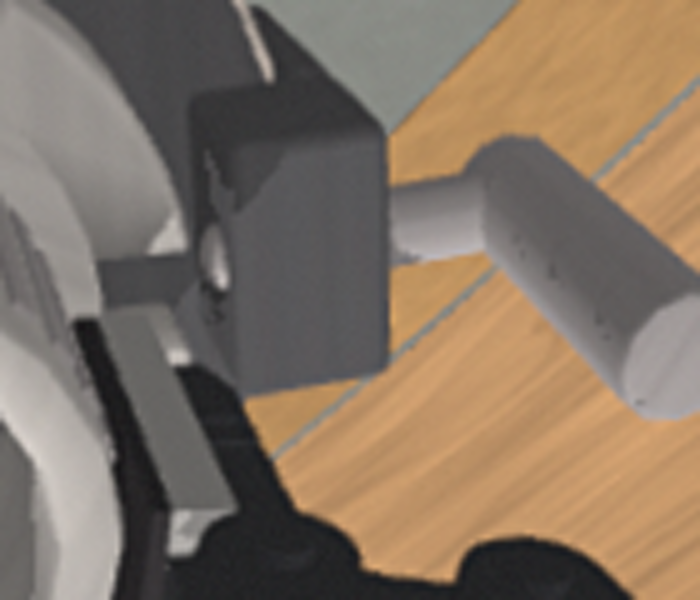

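{"fn": "drive_tool", "kwargs": {"commands": [{"tx": 0, "ty": 0, "tz": 0, "rx": 0, "ry": 0, "rz": 0, "grip": -1}, {"tx": 0, "ty": 0, "tz": 0, "rx": 0, "ry": 0, "rz": 0, "grip": -1}, {"tx": 0, "ty": 0, "tz": 0, "rx": 0, "ry": 0, "rz": 0, "grip": -1}, {"tx": 0, "ty": 0, "tz": 0, "rx": 0, "ry": 0, "rz": 0, "grip": -1}, {"tx": -0.26, "ty": 0.42, "tz": 0.87, "rx": 0, "ry": 0, "rz": 0, "grip": -1}, {"tx": -0.26, "ty": 0.42, "tz": 0.87, "rx": 0, "ry": 0, "rz": 0, "grip": -1}, {"tx": -0.26, "ty": 0.42, "tz": 0.87, "rx": 0, "ry": 0, "rz": 0, "grip": -1}, {"tx": 0, "ty": 0, "tz": 0, "rx": 0, "ry": 0, "rz": 0, "grip": -1}, {"tx": 0, "ty": 0, "tz": 0, "rx": 0, "ry": 0, "rz": 0, "grip": -1}]}}

```text
clock: 10.92
tcp_pos: [0.5125, -0.1049, 0.2885]
orientation: [1.461, 2.219, -0.298]
contact_force: [0.1, -0.6, -1.3]
grip_width: 0.0854
```

```bash
python3 st.py; python3 notchfit.py w7; python3 st.py;python3 ovn.py w7 30.1 180,140,200,140
```

```text
ang 171.43 p mm [ 0.34 -0.4  84.47] t 10.925 q7 -0.22613745134943428 F [-0.2 -0.2 -1.4] M [0.025 0.54  0.006] w 0.08543042638363257 tilt [-0.0052 -0.0027]
phase 29.5 score 0.10840579710144928 1725 range [28.7 32.1]
carrier h 0.03123898311392174
ang 171.44 p mm [ 0.17 -0.59 84.18] t 10.975 q7 -0.2260599859958975 F [ 0.8  0.1 -0.2] M [ 0.002  0.536 -0.021] w 0.08544114078163846 tilt [-0.0057 -0.0032]
```

View pics/w7_n.png

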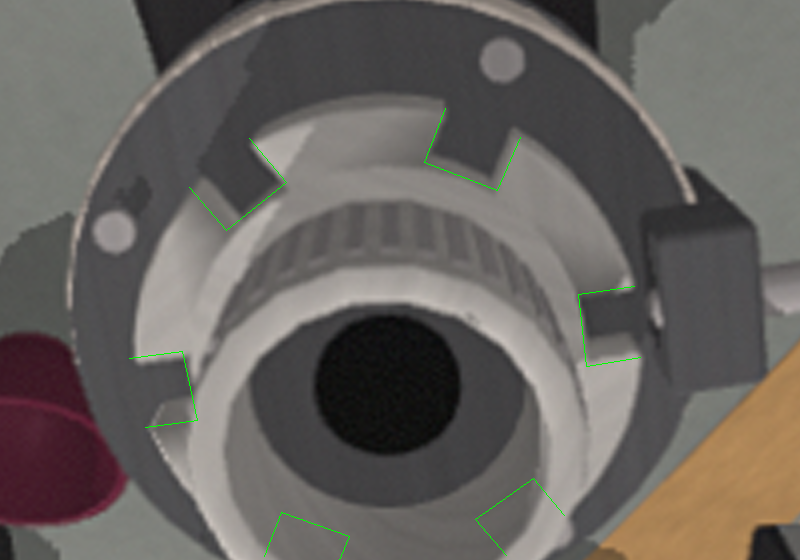

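```bash
python3 - <<'E'
from h import *
plan(o+A[:,1]*.0838+A[:,2]*.09,toolR(A,np.radians(90)))
E
```

```text
total t(20mm) [3.502 2.359 0.248] w(8deg) [ 2.642 -4.341 -8.821] n 9 per row t [0.389 0.262 0.028] w [ 0.294 -0.482 -0.98 ]
```

{"fn": "drive_tool", "kwargs": {"commands": [{"tx": 0.39, "ty": 0.26, "tz": 0.03, "rx": 0.29, "ry": -0.48, "rz": -0.98, "grip": -1}, {"tx": 0.39, "ty": 0.26, "tz": 0.03, "rx": 0.29, "ry": -0.48, "rz": -0.98, "grip": -1}, {"tx": 0.39, "ty": 0.26, "tz": 0.03, "rx": 0.29, "ry": -0.48, "rz": -0.98, "grip": -1}, {"tx": 0.39, "ty": 0.26, "tz": 0.03, "rx": 0.29, "ry": -0.48, "rz": -0.98, "grip": -1}, {"tx": 0.39, "ty": 0.26, "tz": 0.03, "rx": 0.29, "ry": -0.48, "rz": -0.98, "grip": -1}, {"tx": 0.39, "ty": 0.26, "tz": 0.03, "rx": 0.3, "ry": -0.48, "rz": -0.98, "grip": -1}, {"tx": 0.39, "ty": 0.27, "tz": 0.03, "rx": 0.3, "ry": -0.48, "rz": -0.98, "grip": -1}, {"tx": 0.39, "ty": 0.27, "tz": 0.03, "rx": 0.3, "ry": -0.49, "rz": -0.98, "grip": -1}, {"tx": 0.38, "ty": 0.26, "tz": 0, "rx": 0.3, "ry": -0.49, "rz": -0.98, "grip": -1}, {"tx": 0, "ty": 0, "tz": 0, "rx": 0, "ry": 0, "rz": 0, "grip": -1}]}}

```text
clock: 12.22
tcp_pos: [0.5828, -0.0573, 0.2927]
orientation: [2.532, 0.726, 0.192]
contact_force: [1.0, -0.0, 0.1]
grip_width: 0.0853
```

{"fn": "drive_tool", "kwargs": {"commands": [{"tx": 0, "ty": 0, "tz": 0, "rx": 0, "ry": 0, "rz": 0, "grip": -1}]}}

```text
clock: 12.35
tcp_pos: [0.5823, -0.0578, 0.2931]
orientation: [2.531, 0.727, 0.192]
contact_force: [-0.3, 0.4, -0.2]
grip_width: 0.0854
```

```bash
python3 st.py; python3 - <<'E'
from h import *
from bench import status
print(status.get_obs()["joints"])
s,f=wshot("w8"); q0,m=wcloud(f); q=(q0-o)@A
k=m&(q[...,2]>.049)&(q[...,2]<.056)&(np.abs(q[...,0])<.02)&(q[...,1]>.065)&(q[...,1]<.1); print("knob top",k.sum(),q[k].mean(0),q[k].min(0),q[k].max(0))
overlay(f,A,o,wproj,None,"pics/w8o.png",(80,60,400,300),2)
plan(o+A[:,1]*.0838+A[:,2]*.028,toolR(A,np.radians(90)))
E
```

```text
ang 90.17 p mm [-0.14 83.76 89.98] t 12.35 q7 -1.7222883599946572 F [-0.5 -0.   0.1] M [-0.001  0.498 -0.014] w 0.08535225316820556 tilt [-0.002  -0.0001]
[ 0.16727732  0.2153338  -0.5167389   1.91064177  0.7273247   1.04611169
 -1.72228836]
knob top 402 [7.74339274e-05 8.50742034e-02 5.22183749e-02] [-0.00642951  0.07735049  0.04901408] [0.00699462 0.09134537 0.05427576]
total t(20mm) [ 0.824 -1.317 -2.69 ] w(8deg) [-0.007 -0.014 -0.014] n 3 per row t [ 0.275 -0.439 -0.897] w [-0.002 -0.005 -0.005]
```

View pics/w8o.png

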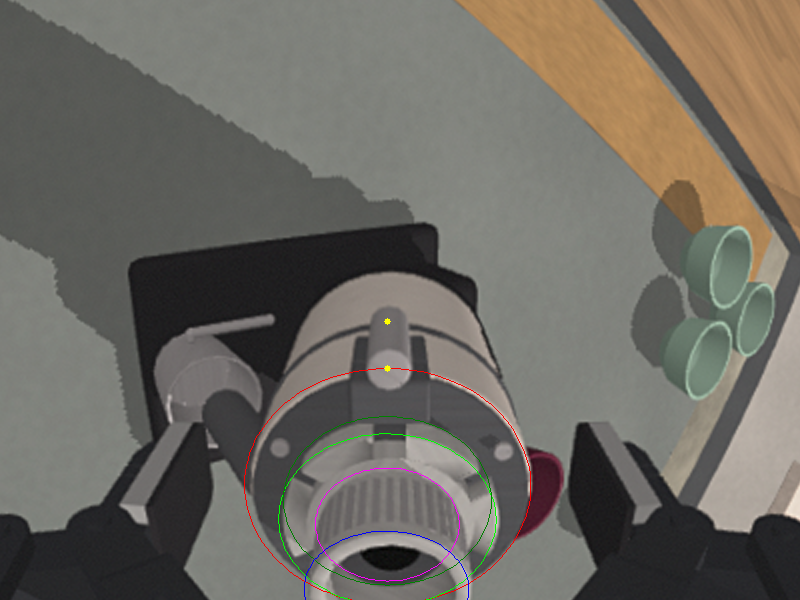

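Well centred on the knob, and a notch at crop pixel (388,430) sits straight in line with the bolt. Next I descend and grip lightly.

{"fn": "drive_tool", "kwargs": {"commands": [{"tx": 0.27, "ty": -0.44, "tz": -0.9, "rx": 0, "ry": 0, "rz": 0, "grip": -1}, {"tx": 0.27, "ty": -0.44, "tz": -0.9, "rx": 0, "ry": 0, "rz": 0, "grip": -1}, {"tx": 0.28, "ty": -0.44, "tz": -0.9, "rx": 0, "ry": 0, "rz": 0, "grip": -1}, {"tx": 0, "ty": 0, "tz": 0, "rx": 0, "ry": 0, "rz": 0, "grip": 1}, {"tx": 0, "ty": 0, "tz": 0, "rx": 0, "ry": 0, "rz": 0, "grip": 1}, {"tx": 0, "ty": 0, "tz": 0, "rx": 0, "ry": 0, "rz": 0, "grip": 1}, {"tx": 0, "ty": 0, "tz": 0, "rx": 0, "ry": 0, "rz": 0, "grip": 1}, {"tx": 0, "ty": 0, "tz": 0, "rx": 0, "ry": 0, "rz": 0, "grip": 1}], "grip_force": 30}}

```text
clock: 13.4
tcp_pos: [0.5991, -0.0827, 0.2401]
orientation: [2.532, 0.725, 0.196]
contact_force: [-3.4, 3.6, 1.7]
grip_width: 0.013
```

{"fn": "drive_tool", "kwargs": {"commands": [{"tx": 0, "ty": 0, "tz": 0, "rx": 0, "ry": 0, "rz": 0, "grip": 1}, {"tx": 0, "ty": 0, "tz": 0, "rx": 0, "ry": 0, "rz": 0, "grip": 1}]}}

```text
clock: 13.65
tcp_pos: [0.5992, -0.0828, 0.24]
orientation: [2.532, 0.725, 0.196]
contact_force: [-3.1, 3.7, 2.8]
grip_width: 0.013
```

```bash
python3 st.py
```

```text
ang 90.02 p mm [-0.54 84.87 28.99] t 13.65 q7 -1.7847951504026842 F [-2.7 -0.7  4.8] M [-0.182  1.127 -0.069] w 0.013019001758798271 tilt [-0.0018  0.0022]
```

{"fn": "drive_tool", "kwargs": {"commands": [{"tx": -0.1, "ty": -0.07, "tz": 0, "rx": 0, "ry": 0, "rz": 0, "grip": 1}, {"tx": -0.1, "ty": -0.06, "tz": 0, "rx": 0, "ry": 0, "rz": 0, "grip": 1}]}}

```text
clock: 13.9
tcp_pos: [0.5961, -0.0846, 0.2402]
orientation: [2.532, 0.726, 0.199]
contact_force: [1.0, 5.7, 1.2]
grip_width: 0.013
```

```bash
python3 st.py
```

```text
ang 90.03 p mm [-0.49 81.3  29.11] t 13.9 q7 -1.7822877624840623 F [-3.1  3.9  3.2] M [ 0.601  1.083 -0.065] w 0.013009522036255916 tilt [-0.002   0.0048]
```

{"fn": "drive_tool", "kwargs": {"commands": [{"tx": -0.1, "ty": -0.07, "tz": 0, "rx": 0, "ry": 0, "rz": 0, "grip": 1}, {"tx": -0.09, "ty": -0.05, "tz": 0, "rx": 0, "ry": 0, "rz": 0, "grip": 1}, {"tx": 0, "ty": 0, "tz": 0, "rx": 0, "ry": 0, "rz": 0, "grip": 1}]}}

```text
clock: 14.28
tcp_pos: [0.592, -0.0873, 0.2402]
orientation: [2.532, 0.726, 0.198]
contact_force: [-0.9, 5.8, 2.0]
grip_width: 0.0127
```

```bash
python3 st.py
```

```text
ang 90.03 p mm [-0.42 76.46 29.07] t 14.275 q7 -1.7799002569651219 F [-3.7  2.3  4.4] M [ 0.443  1.165 -0.008] w 0.012664558942675154 tilt [-0.0019  0.0041]
```

{"fn": "drive_tool", "kwargs": {"commands": [{"tx": -0.06, "ty": -0.04, "tz": 0, "rx": 0, "ry": 0, "rz": 0, "grip": 1}, {"tx": -0.04, "ty": -0.03, "tz": 0, "rx": 0, "ry": 0, "rz": 0, "grip": 1}, {"tx": 0, "ty": 0, "tz": 0, "rx": 0, "ry": 0, "rz": 0, "grip": 1}]}}

```text
clock: 14.65
tcp_pos: [0.5906, -0.0881, 0.2402]
orientation: [2.532, 0.727, 0.2]
contact_force: [1.7, 5.6, 0.4]
grip_width: 0.0127
```

```bash
python3 st.py
```

```text
ang 90.05 p mm [-0.44 74.82 29.09] t 14.65 q7 -1.7784368510844029 F [-3.1  4.4  2.3] M [0.916 1.21  0.019] w 0.012715827741353691 tilt [-0.0021  0.0057]
```

{"fn": "drive_tool", "kwargs": {"commands": [{"tx": -0.06, "ty": -0.04, "tz": 0, "rx": 0, "ry": 0, "rz": 0, "grip": 1}, {"tx": 0, "ty": 0, "tz": 0, "rx": 0, "ry": 0, "rz": 0, "grip": 1}]}}

```text
clock: 14.9
tcp_pos: [0.5905, -0.0881, 0.2403]
orientation: [2.533, 0.728, 0.204]
contact_force: [6.0, 6.5, -3.0]
grip_width: 0.013
```

```bash
python3 st.py
```

```text
ang 90.07 p mm [-0.44 74.75 29.23] t 14.9 q7 -1.777539436352345 F [-3.5  8.5 -1.4] M [1.775 1.135 0.021] w 0.013018395639229128 tilt [-0.0023  0.0086]
```

{"fn": "drive_tool", "kwargs": {"commands": [{"tx": -0.06, "ty": -0.04, "tz": 0, "rx": 0, "ry": 0, "rz": 0, "grip": 1}, {"tx": 0, "ty": 0, "tz": 0, "rx": 0, "ry": 0, "rz": 0, "grip": 1}]}}

```text
clock: 15.15
tcp_pos: [0.5904, -0.0881, 0.2404]
orientation: [2.533, 0.73, 0.207]
contact_force: [11.1, 7.1, -5.5]
grip_width: 0.0128
```

```bash
python3 st.py
```

```text
ang 90.09 p mm [-0.43 74.67 29.37] t 15.15 q7 -1.776652502731759 F [-2.9 13.2 -4.7] M [ 2.626  1.103 -0.032] w 0.012787705315663214 tilt [-0.0025  0.0113]
```

{"fn": "drive_tool", "kwargs": {"commands": [{"tx": 0, "ty": 0, "tz": 0, "rx": 0, "ry": 0, "rz": 0, "grip": -1}, {"tx": 0, "ty": 0, "tz": 0, "rx": 0, "ry": 0, "rz": 0, "grip": -1}, {"tx": 0, "ty": 0, "tz": 0, "rx": 0, "ry": 0, "rz": 0, "grip": -1}, {"tx": 0, "ty": 0, "tz": 0, "rx": 0, "ry": 0, "rz": 0, "grip": -1}, {"tx": 0, "ty": 0, "tz": 0, "rx": 0, "ry": 0, "rz": 0, "grip": -1}, {"tx": -0.26, "ty": 0.42, "tz": 0.87, "rx": 0, "ry": 0, "rz": 0, "grip": -1}, {"tx": -0.26, "ty": 0.42, "tz": 0.87, "rx": 0, "ry": 0, "rz": 0, "grip": -1}, {"tx": -0.26, "ty": 0.42, "tz": 0.87, "rx": 0, "ry": 0, "rz": 0, "grip": -1}, {"tx": -0.26, "ty": 0.42, "tz": 0.87, "rx": 0, "ry": 0, "rz": 0, "grip": -1}, {"tx": -0.26, "ty": 0.42, "tz": 0.87, "rx": 0, "ry": 0, "rz": 0, "grip": -1}]}}

```text
clock: 16.4
tcp_pos: [0.5605, -0.049, 0.3283]
orientation: [2.532, 0.724, 0.196]
contact_force: [-0.1, 0.7, 0.0]
grip_width: 0.0853
```

{"fn": "drive_tool", "kwargs": {"commands": [{"tx": 0, "ty": 0, "tz": 0, "rx": 0, "ry": 0, "rz": 0, "grip": -1}, {"tx": 0, "ty": 0, "tz": 0, "rx": 0, "ry": 0, "rz": 0, "grip": -1}]}}

```text
clock: 16.65
tcp_pos: [0.5607, -0.0501, 0.3263]
orientation: [2.532, 0.723, 0.194]
contact_force: [-0.5, 0.4, -0.3]
grip_width: 0.085
```

```bash
python3 st.py; python3 notchfit.py w9; python3 - <<'E'
from h import *
f=dict(np.load("pics/w9.npz")); q0,m=wcloud(f); q=(q0-o)@A
k=m&(q[...,2]>.049)&(q[...,2]<.056)&(np.abs(q[...,0])<.02)&(q[...,1]>.055)&(q[...,1]<.1); print("knob top",k.sum(),q[k].mean(0),q[k].min(0),q[k].max(0))
from bench import eyes
g=eyes.grab_frame("top"); cv2.imwrite("pics/top9.png",g["frame"])
E
python3 ovn.py w9 30 180,200,200,150
```

```text
ang 89.98 p mm [  0.99  69.44 127.7 ] t 16.65 q7 -1.6793966492421446 F [-0.7 -0.2  0.1] M [ 0.049  0.523 -0.001] w 0.0849822924307333 tilt [-0.0016  0.0002]
phase 29.8 score 0.1316916488222698 934 range [29.7 30.3]
carrier h 0.03185715645299895
knob top 288 [0.00015679 0.07496861 0.05223348] [-0.00660339  0.06741143  0.04906614] [0.00691432 0.08155614 0.05405271]
```

View pics/w9_n.png

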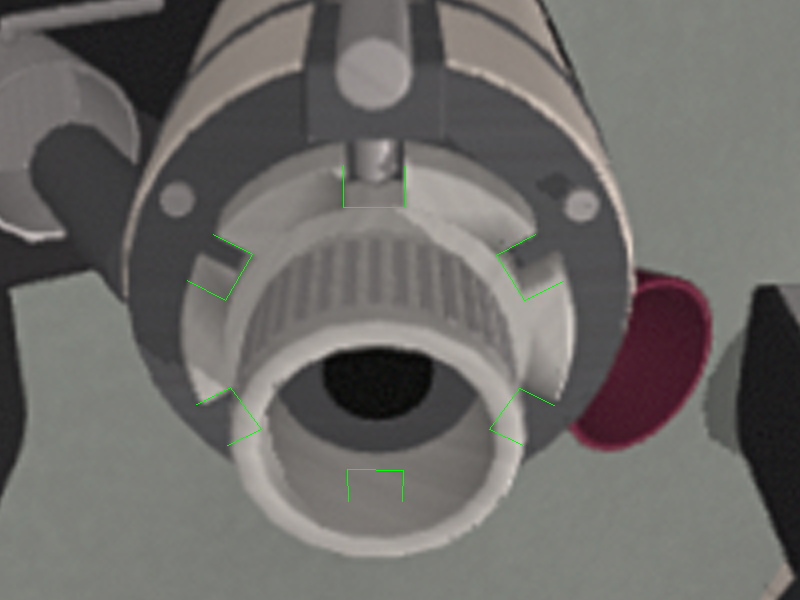

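View pics/top9.png

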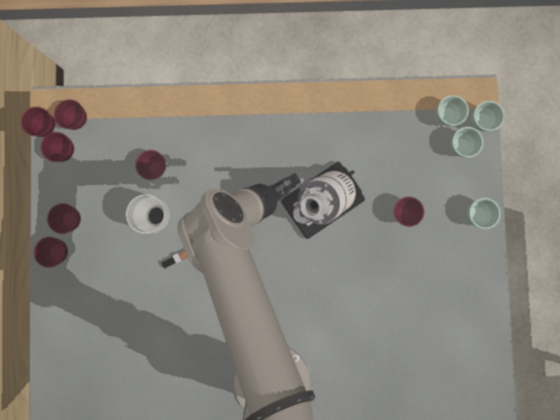

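```bash
python3 -c "
from bench import workorder; print(workorder.hand_in())"
```

```text
the job is handed in; nothing more can be done
None
```

The ring is tightened to the first notch past its seat, the bolt is fully home in that notch, and the job is handed in. It took about 17 s of the 72 s allowed.

- **Ring:** I turned it clockwise. The torque rose from about 0.25 Nm to 1.0 Nm between 52° and 72° of turn, with 0.55 Nm push-back when held, so it had seated. I went on to about 84°, allowing for spring-back. After I let go, the notch was in line with the bolt to within about 1°.
- **Bolt:** I gripped the knob and slid it in with about 3–4 N. It then stopped, and the push rose to 13 N with no further movement. I let go and backed off about 100 mm.
- **Last checks:** The wrist picture shows the rod inside the notch. The knob stands 75.0 mm from the axis, against 85.1 mm from the same viewpoint before, so it travelled about 10.1 mm. The wrist force is zero. In the top picture the bowls and hopper stand where they were. The arm hides part of the brush there, but nothing went near it.
- **Disagreements:**
  - My first depth fit of the grinder was about 3 mm off sideways; I corrected it from the wrist camera before gripping anything.
  - The depth reading of the carrier was too noisy (31–32 mm) to confirm that it sank, so the seat rests on the torque alone.

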